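# Load the dust box with the matching marble tiles

## Robot

A 7-joint arm with a two-finger parallel gripper is mounted at the origin on the work surface. World frame = base frame: x ahead of the robot, y to its left, z up, the work surface at z = 0. Lengths are in mm, angles in rad, forces in N, time in s.
With the tool pointing down it reaches from about 400 to 875 mm from the base axis. Payload 6.5 kg.
Tool frame: the origin (TCP) lies at the very end of the fingers, on their centre line; the grasp point (between the pads) lies 19 mm behind it; z points along the fingers, y is the line along which they close (so a half turn about z gives the same grasp; the last joint's range is limited). The gripper opens to 85 mm and grips with 20 to 120 N. Pads are 22 mm wide; open, the fingers measure 114 mm over their backs; the gripper's body (76 mm by 85 mm) begins 54 mm behind the grasp point. The pads swing forward as they close: fully open they stand 13 mm farther back than shut.
Start: joints at [1.256, 0.536, -0.004, 1.538, 0.003, 1.067, -0.071], TCP at [160.053, -629.979, 231.29] pointing down, gripper open.
Joint ranges: [-2.7, 2.7], [-0.37, 2.16], [-1.27, 1.26], [0.24, 2.4], [-1.31, 4.45], [0.19, 1.91], [-2.76, 2.76]. Speed limits (rad/s): [2.39, 2.39, 3.14, 3.14, 3.14, 3.14, 3.14].

## Interface

Orientations are given as a unit quaternion [w, x, y, z].
In Python, from rig import env gives the robot as it stands.
- The arm moves only by the tool move_arm, never from a script. Its argument "steps" is a list of rows, each an object with "offset": the shift along the tool's x, y, z each as a share of 0.3 m, from -1 to 1, a list of three; "twist": the turn, a rotation vector about the tool's x, y, z each as a share of 45 degrees, from -1 to 1, a list of three; "hand": the finger opening in mm, from 0 to 85.4. In form: [{"offset": [x, y, z], "twist": [ax, ay, az], "hand": hand}, ...]. A call has 1 to 12 rows; each row shifts and turns the commanded pose from where the row before left it, along the tool's axes as they then stand; what a row does not reach is not made up. A row lasts 1/12 s, in which the tool goes at most 41.7 mm and 7.16 degrees, less where a joint would pass 70% of its speed; a pose out of reach is approached as far as the arm can. A call with a number of a shift or a turn outside -1 to 1 is refused whole. A call with a gripper value outside its range is refused whole. The fingers move at their own pace and stop on an object; "squeeze" is the grip in N (left out, the last holds). Time passes only in rows, so rows that do not move let the fingers close. It gives the time, the measured TCP pose, the force, the opening and the grip force at its end, in the units of the state.
- env.state(): the state, without advancing time (a new reading comes with each control period).
- env.snapshot(name): name is "scene" or "top"; returns the picture (384x512x3 uint8, red, green, blue); there is no depth.
- env.camera_params(name): a dict with "fx", "fy", "cx", "cy" (pixels), "k1" (the pictures are not rectified: a ray, as slopes to the right and down, at radius r is drawn at 1 + k1 r^2 times it, then the intrinsics apply), "R" (3x3) and "t" (3): a world point X has camera coordinates R X + t. Camera axes: x right, y down, z forward; pixel columns grow to the right and rows downward; lengths in mm; the calibration is good to about 2 mm. A picture is of the moment at which its call begins. camera_params takes no time and is no camera call.
- env.job_done(): hands the job in; it is judged then, once.
The state is a dict: "time": time; "joint_pos": joint angles; "joint_velocities": joint speeds; "joint_efforts": joint torques, N m; "position": TCP position; "tcp_rot": TCP orientation; "contact_force": force on the tool from outside, world axes, zero at the start; "wrist_torque": the same for the moment, N m; "grip_width": finger opening in mm; "gripper_force": force on a finger pad.
Only numpy, scipy, OpenCV 4.12 (cv2) and the standard library are available. Lean on these libraries where they do the work, as an engineer would, in place of code of your own. Each camera call takes 0.05 s, during which the arm holds its last target. There are 200 camera calls.

## Task

Slide the dust box's clear guard fully open: the one marble tile already inside shows which shape, hexagon or rectangle, is to be cleaned in this batch. Leave that tile where it lies, take the forgotten brush out and lay it in the white brush tray, and lay every tile of the same shape from the two boards flat on the box's floor beside it, not stacked; keep the other shape out of the box. Then slide the guard fully shut, press the start button down once and let go, without disturbing the tin, tub and bottle.

Things in the scene. Friction and masses are not known exactly. Their poses are not given: they have to be found in the camera images.
- dustbox: Grey stone-cleaning dust box, 510 x 320 mm, fixed. Origin at bench level under the centre of its opening; x away from the robot along the guard's track, y left. Opening 200 (x) by 280 mm (y), flat floor 6 mm above the bench, walls to 60 mm; ledge in front (x -170 to -110) and motor housing behind (x 110 to 340) also 60 mm high; guard tracks at y +-155 mm, 78 mm high.
- guard (a joint): Clear flat guard over the opening, sliding along the dust box's x: 0 = fully shut (stop), 0.22 m = fully open over the motor housing (stop). Starts shut or ajar, stays where left, needs about 3 N. 210 mm long in x, 5 mm thick, top face 67 mm above the bench.
- guard_handle (a point): Top centre of the guard's handle, an upright aluminium bar on the guard's near part: 14 mm thick along the dust box's x, 90 mm long along its y, standing 40 mm above the guard (top at 107 mm above the bench). Moves with the guard.
- start (a joint): Start button's travel: 0 = up, 0.006 m = fully pressed; springs back; fully down takes about 5 N.
- start_top (a point): Centre of the top of the round grey start button (28 mm across, in a black collar) on the left end of the front ledge, pressed straight down; about 82 mm above the bench.
- brush_tray: White open tray, 100 mm (x) by 240 mm (y), 30 mm high, walls and floor 4 to 5 mm, fixed to the bench to the left of the dust box. Origin at the centre of its underside.
- brush: Dusting brush 180 mm long along its x: round wooden handle 20 mm across from x = -90 mm to 0, then metal ferrule and grey bristles 42 mm wide (y), 20 mm thick, to x = +90. Origin at mid-length on its underside; about 70 g, balances near the origin. Starts on the dust box's floor, in the near half of the opening, along the box's y.
- hex1: Grey-white marble tile, regular hexagon 42 mm across flats (48.5 mm across corners), 18 mm thick, about 80 g. Origin at the centre of its underside; z up; its x axis is normal to one pair of flats (so flats face 0, 60, 120 degrees from x). Either this one or bar1 lies in the dust box at the start (as the sample), the other on a board.
- hex2: Grey-white marble tile, regular hexagon 42 mm across flats (48.5 mm across corners), 18 mm thick, about 80 g. Origin at the centre of its underside; z up; its x axis is normal to one pair of flats (so flats face 0, 60, 120 degrees from x). May be absent; else starts on a sorting board.
- hex3: Grey-white marble tile, regular hexagon 42 mm across flats (48.5 mm across corners), 18 mm thick, about 80 g. Origin at the centre of its underside; z up; its x axis is normal to one pair of flats (so flats face 0, 60, 120 degrees from x). May be absent; else starts on a sorting board.
- hex4: Grey-white marble tile, regular hexagon 42 mm across flats (48.5 mm across corners), 18 mm thick, about 80 g. Origin at the centre of its underside; z up; its x axis is normal to one pair of flats (so flats face 0, 60, 120 degrees from x). May be absent; else starts on a sorting board.
- hex5: Grey-white marble tile, regular hexagon 42 mm across flats (48.5 mm across corners), 18 mm thick, about 80 g. Origin at the centre of its underside; z up; its x axis is normal to one pair of flats (so flats face 0, 60, 120 degrees from x). May be absent; else starts on a sorting board.
- bar1: Grey-white marble tile, rectangle 56 mm long (its x axis) by 34 mm wide (its y axis), 18 mm thick, about 90 g. Origin at the centre of its underside; z up. Either this one or hex1 lies in the dust box at the start (as the sample), the other on a board.
- bar2: Grey-white marble tile, rectangle 56 mm long (its x axis) by 34 mm wide (its y axis), 18 mm thick, about 90 g. Origin at the centre of its underside; z up. May be absent; else starts on a sorting board.
- bar3: Grey-white marble tile, rectangle 56 mm long (its x axis) by 34 mm wide (its y axis), 18 mm thick, about 90 g. Origin at the centre of its underside; z up. May be absent; else starts on a sorting board.
- bar4: Grey-white marble tile, rectangle 56 mm long (its x axis) by 34 mm wide (its y axis), 18 mm thick, about 90 g. Origin at the centre of its underside; z up. May be absent; else starts on a sorting board.
- bar5: Grey-white marble tile, rectangle 56 mm long (its x axis) by 34 mm wide (its y axis), 18 mm thick, about 90 g. Origin at the centre of its underside; z up. May be absent; else starts on a sorting board.
- board_right: Fixed flat wooden sorting board right of the dust box, 320 (x) by 220 mm (y), 6 mm thick, origin at its underside's centre. Tiles lie on it about 9 cm apart, in any yaw.
- board_left: Fixed flat wooden sorting board left of the dust box, 170 (x) by 220 mm (y), 6 mm thick, origin at its underside's centre. Tiles lie on it likewise.
- tin: Bystander: round tin, 74 mm across, 95 mm high, standing on the bench. Origin at its base centre.
- tub: Bystander: white tub of dark chips, 160 (x) x 110 (y) x 45 mm. Origin at its base centre.
- spray: Bystander: clear bottle, 60 mm across, 150 mm high. Origin at its base centre.
Not all that is in view belongs to the job. Of the things that look like the brush, the larger one is meant.

How it is judged:
By the outcome, as a careful person would: the job done as asked, in the order asked, and still so for the second after the job is handed in, with the robot touching nothing.
Of hex2, hex3, hex4, hex5 only 3 to 4 are there at a start; the rules pass over those that are not, and their reading is None.
Of bar2, bar3, bar4, bar5 only 3 to 4 are there at a start; the rules pass over those that are not, and their reading is None.
At some moment in a run one of hex2, hex3, hex4, hex5, bar2, bar3, bar4, bar5 may be knocked a few centimetres aside while the robot is not near it.
Once in a run the grip may slacken for a moment while it holds something.
It also fails if it takes over 200 s, if anything falls off the work surface, if the arm or the gripper's body presses on something with over 40 N, if the wrist force passes 120 N, or if a joint passes its speed limit or range.

## Working session

There is one attempt and no reset: what is moved stays moved. The work goes in short steps, Python scripts to look and compute and a tool call to move; the robot and the scene stay as the last step left them, time stands still between calls to the robot, and variables do not carry over. Pictures are saved under pics/ and viewed, at most 14 in all, crops included, and the job is handed in when it is done.

Besides the shell and the picture viewer there is one more tool, called as a command line: name --argument value ..., lists and objects as JSON in quotes. move_arm: Moves the arm, as the interface text tells. Its arguments: {"type":"object","properties":{"steps":{"type":"array","items":{"type":"object","properties":{"offset":{"type":"array","items":{"type":"number"}},"twist":{"type":"array","items":{"type":"number"}},"hand":{"type":"number"}}}},"squeeze":{"type":"number"}},"required":["steps"]}

```bash
ls; mkdir -p pics
python3 - <<'E'
from rig import env
import cv2
for n in("scene","top"):
    im=env.snapshot(n); cv2.imwrite(f"pics/{n}0.png",cv2.resize(im[:,:,::-1],(800,600),interpolation=cv2.INTER_CUBIC)); cv2.imwrite(f"{n}_raw0.png",im[:,:,::-1])
    p=env.camera_params(n); print(n,p)
s=env.state(); print(s["position"],s["tcp_rot"],s["time"])
E
```

```text
pics
scene {'fx': 374.8343854217575, 'fy': 374.8343854217575, 'cx': 251.03689351216522, 'cy': 189.56266050120186, 'k1': -0.044204915917045326, 'R': array([[ 0.23295753,  0.97246231,  0.00691711],
       [ 0.78424668, -0.18365419, -0.59264516],
       [-0.57505472,  0.14348587, -0.80543396]]), 't': array([-195.98429782, -302.14238922, 1582.09013696])}
top {'fx': 373.57728643055134, 'fy': 373.57728643055134, 'cx': 260.6595030835929, 'cy': 193.05820572647585, 'k1': 0.0420335183043075, 'R': array([[ 0.02578765, -0.999653  , -0.00537417],
       [-0.98379888, -0.02442386, -0.17760418],
       [ 0.1774113 ,  0.0098671 , -0.98408733]]), 't': array([  60.62901369,  488.90937333, 1000.25539243])}
[ 159.86945055 -629.44750094  230.50804534] [-7.59655113e-04  9.92266749e-01  1.24121265e-01 -1.80949218e-04] 0.1
```

View pics/top0.png

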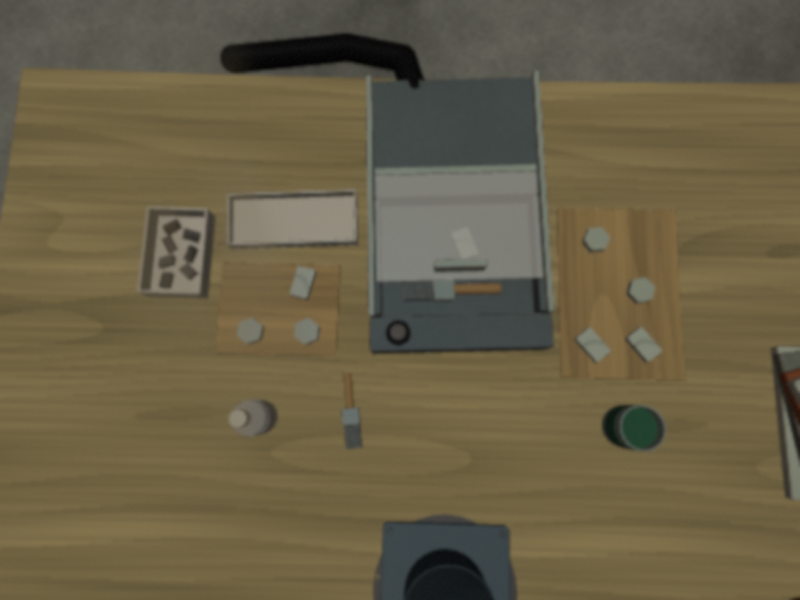

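View pics/scene0.png

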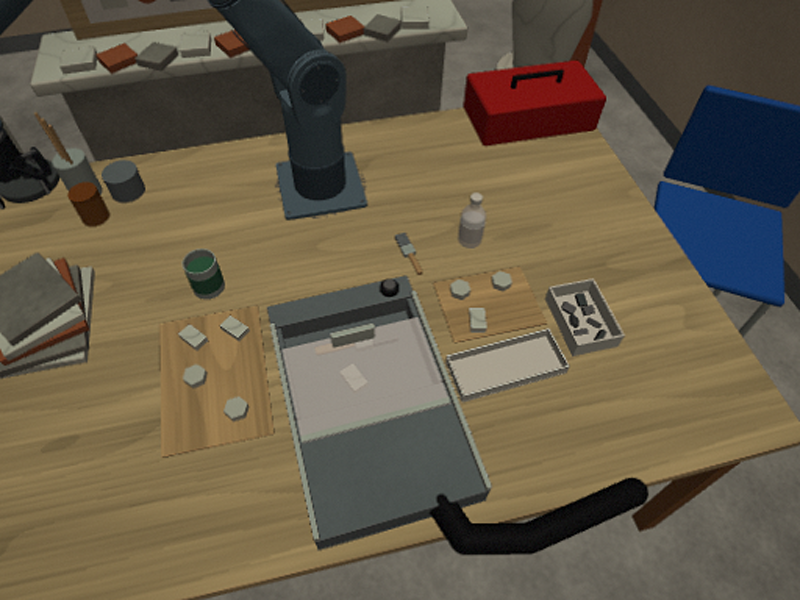

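The sample in the box looks like a rectangle, seen through the guard at top view (465,243). The boards hold 4 hexagons, at (250,330), (307,330), (597,239) and (641,290), and 3 rectangles, at (302,282), (593,345) and (645,345). The brush in the box is at about (455,290). The smaller lookalike at (350,410) lies on the bench, so it isn't the one meant. Next I measure with enlarged crops.

```bash
cat > h.py <<'E'
from rig import env
import cv2, numpy as np
P={n:env.camera_params(n) for n in("scene","top")}
def ray(n,uv):
    p=P[n];K=np.array([[p["fx"],0,p["cx"]],[0,p["fy"],p["cy"]],[0,0,1.]])
    u=cv2.undistortPoints(np.array(uv,float).reshape(-1,1,2),K,np.array([p["k1"],0,0,0,0.]),None,None,None,(3,100,1e-9)) if False else cv2.undistortPoints(np.array(uv,float).reshape(-1,1,2),K,np.array([p["k1"],0,0,0,0.]))
    d=np.c_[u[:,0],np.ones(len(u))]@p["R"]
    return -p["R"].T@p["t"],d
def onz(n,uv,z):
    c,d=ray(n,uv); return c+d*((z-c[2])/d[:,2:])
def proj(n,X):
    p=P[n];K=np.array([[p["fx"],0,p["cx"]],[0,p["fy"],p["cy"]],[0,0,1.]])
    return cv2.projectPoints(np.array(X,float).reshape(-1,1,3),cv2.Rodrigues(p["R"])[0],np.array(p["t"],float),K,np.array([p["k1"],0,0,0,0.]))[0][:,0]
def blobs(im,box,lo,hi,amin=40):
    x0,y0,x1,y1=box; hsv=cv2.cvtColor(im[y0:y1,x0:x1],cv2.COLOR_BGR2HSV)
    m=cv2.inRange(hsv,lo,hi); out=[]
    for c in cv2.findContours(m,cv2.RETR_EXTERNAL,cv2.CHAIN_APPROX_NONE)[0]:
        if cv2.contourArea(c)>=amin: out.append(c[:,0]+[x0,y0])
    return out
def tiles(im,box,ztop=24,lo=(0,0,95),hi=(180,70,255),up=4):
    """tile blobs in top view -> world centre, dims, yaw (at ztop)"""
    x0,y0,x1,y1=box; big=cv2.resize(im[y0:y1,x0:x1],None,fx=up,fy=up,interpolation=cv2.INTER_CUBIC)
    r=[]
    for c in blobs(big,(0,0,big.shape[1],big.shape[0]),lo,hi,60*up*up/4):
        px=(c+.5)/up-.5+[x0,y0]; W=onz("top",px,ztop)[:,:2].astype(np.float32)
        (cx,cy),(w,h),a=cv2.minAreaRect(W); A=cv2.contourArea(W)
        if w<h: a+=90;w,h=h,w
        M=cv2.moments(W); r.append((px.mean(0).round(1),(round(M["m10"]/M["m00"],1),round(M["m01"]/M["m00"],1)),round(w,1),round(h,1),round((a+90)%180-90,1),round(A/(w*h),2)))
    return r
E
python3 - <<'E'
from h import *
im=cv2.imread("top_raw0.png")
hsv=cv2.cvtColor(im,cv2.COLOR_BGR2HSV)
for v in[(302,282),(250,330),(307,330),(593,345),(250,300),(620,240),(460,330),(370,200),(545,250),(290,215),(460,262)]:
    x,y=int(v[0]*.64),int(v[1]*.64); print(v,hsv[y,x])
for nm,b in(("L",(142,170,218,226)),("R",(358,135,436,242))):
    for hi in((180,70,255),): 
        for t in tiles(im,b,hi=hi): print(nm,*t)
# tray
for c in blobs(im,(142,118,232,162),(0,0,105),(180,65,255),300):
    W=onz("top",c,30)[:,:2].astype(np.float32); print("tray",cv2.minAreaRect(W))
cv2.imwrite("pics/box1.png",cv2.resize(im[40:230,230:360],None,fx=3.1,fy=3.1,interpolation=cv2.INTER_CUBIC))
g=np.clip(im[165:230,230:360].astype(float)*2.5,0,255).astype(np.uint8)
cv2.imwrite("pics/box2.png",cv2.resize(g,None,fx=6,fy=6,interpolation=cv2.INTER_CUBIC))
E
```

```text
(302, 282) [ 38  22 126]
(250, 330) [ 30  30 120]
(307, 330) [ 35  25 123]
(593, 345) [ 38  30 127]
(250, 300) [ 19 111 113]
(620, 240) [ 19 119 131]
(460, 330) [86 25 72]
(370, 200) [ 43  25 121]
(545, 250) [37 25 91]
(290, 215) [ 20  38 148]
(460, 262) [ 48  21 123]
L [195.8 211.6] (433.3, 254.8) 48.7 43.2 53.4 0.76
L [159.6 211.2] (431.9, 357.2) 46.4 43.8 -15.0 0.76
L [193. 180.] (523.8, 268.0) 59.2 36.0 -14.8 0.92
R [379.4 220.2] (422.4, -260.5) 58.0 36.5 39.8 0.91
R [412.3 219.8] (426.0, -351.1) 58.0 35.5 38.6 0.92
R [410.5 185.1] (524.5, -351.4) 47.3 42.8 40.4 0.76
R [381.6 152.2] (619.3, -273.1) 45.7 43.9 -26.4 0.76
tray ((644.3006591796875, 292.17718505859375), (100.40184020996094, 241.0919647216797), 3.9664294719696045)
```

View pics/box2.png

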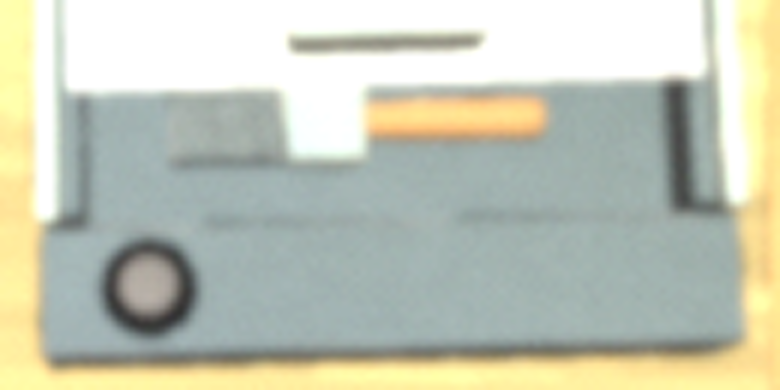

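View pics/box1.png

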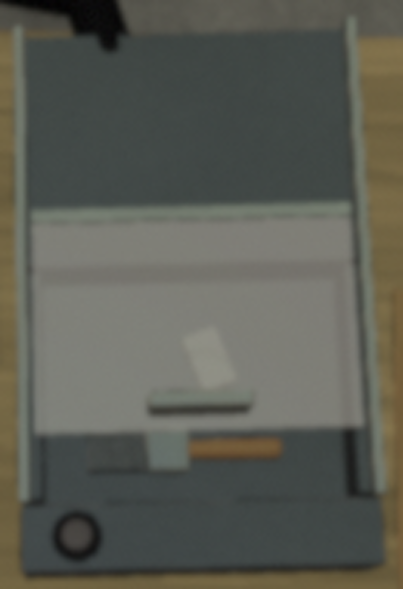

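The enlarged crop confirms the sample is a rectangle, about 31x52 mm in perspective at box1 (208,357). The large brush is partly under the ajar guard: bristles at box2 (168–283), ferrule to 367, handle to 547, rows about 93–163. Button at box2 (149,286); handle at box1 (200,396). Next I fix the box pose.

Run:
```python
from h import *
a=lambda p:np.array(p)/3.1+[230,40]-.35
b=lambda p:np.array(p)/6+[230,165]-.42
def show(n,p,z):
    W=onz("top",p,z); print(n,W[:,:2].round(1).tolist()); return W[:,:2]
L=show("ledge",b([[45,350],[742,340]]),60)
T1=show("trackL",a([[18,28],[25,500]]),78); T2=show("trackR",a([[352,18],[379,495]]),78)
yaw=lambda d:np.degrees(np.arctan2(d[1],d[0]))
print("yaws",yaw((L[0]-L[1]))-90,yaw(T1[0]-T1[1]),yaw(T2[0]-T2[1]))
show("button",b([[149,286]]),82); show("handle",a([[148,391],[253,391],[200,396],[200,403]]),107)
show("guardrear/front",a([[190,208],[190,434]]),67)
show("brush ends/handle",b([[168,128],[547,117],[367,117],[460,137],[460,98]]),20)
show("sample",a([[183,335],[215,327],[236,380],[203,388],[209,357]]),24)
y=np.radians(3.9);R=np.array([[np.cos(y),-np.sin(y)],[np.sin(y),np.cos(y)]])
m=L.mean(0); o=m+R@[170,0]; print("origin from ledge",o)
print("track mid y:",[(R.T@(t-o)).round(1).tolist() for t in (*T1,*T2)])
hsv=cv2.cvtColor(cv2.imread("top_raw0.png"),cv2.COLOR_BGR2HSV)
```

```text
ledge [[400.5, 134.6], [413.1, -179.4]]
trackL [[902.6, 156.3], [458.0, 133.8]]
trackR [[918.8, -153.9], [470.1, -172.6]]
yaws 2.304929258968855 2.8889747994845343 2.3969342979180537
button [[428.0, 87.9]]
handle [[550.6, 29.8], [552.7, -60.0], [547.2, -14.8], [541.1, -14.8]]
guardrear/front [[734.4, -6.9], [522.6, -9.5]]
brush ends/handle [[512.1, 82.6], [522.0, -98.3], [519.9, -12.4], [511.2, -56.9], [530.2, -56.8]]
sample [[626.8, -4.9], [635.3, -34.8], [584.5, -54.7], [576.1, -24.1], [606.1, -29.4]]
origin from ledge [576.41177842 -10.8205245 ]
track mid y: [[336.8, 144.5], [-108.3, 152.4], [331.8, -166.0], [-117.1, -154.2]]
```

move_arm --steps '[{"offset": [0, 0, 0], "twist": [0, 0, -0.158], "hand": 85}, {"offset": [0, 0, 0], "twist": [0, 0, -0.158], "hand": 85}, {"offset": [0, 0, 0], "twist": [0, 0, -0.158], "hand": 85}, {"offset": [0, 0, 0], "twist": [0, 0, -0.158], "hand": 85}, {"offset": [0, 0, 0], "twist": [0, 0, -0.158], "hand": 85}, {"offset": [0, 0, 0], "twist": [0, 0, -0.158], "hand": 85}, {"offset": [0, 0, 0], "twist": [0, 0, -0.158], "hand": 85}, {"offset": [0, 0, 0], "twist": [0, 0, -0.158], "hand": 85}, {"offset": [0, 0, 0], "twist": [0, 0, -0.158], "hand": 85}, {"offset": [0, 0, 0], "twist": [0, 0, -0.158], "hand": 85}, {"offset": [0, 0, 0], "twist": [0, 0, -0.158], "hand": 85}]' --squeeze 40

```text
time: 1.02
position: [159.9, -629.7, 230.8]
tcp_rot: [-0.0, 0.69, 0.724, 0.0]
contact_force: [0.4, -0.9, -1.0]
grip_width: 85.0
gripper_force: 0.0
```

move_arm --steps '[{"offset": [0.1, 0.069, 0.01], "twist": [0, 0, 0], "hand": 85}, {"offset": [0.1, 0.069, 0.01], "twist": [0, 0, 0], "hand": 85}, {"offset": [0.1, 0.069, 0.01], "twist": [0, 0, 0], "hand": 85}, {"offset": [0.1, 0.069, 0.01], "twist": [0, 0, 0], "hand": 85}, {"offset": [0.1, 0.069, 0.01], "twist": [0, 0, 0], "hand": 85}, {"offset": [0.1, 0.069, 0.01], "twist": [0, 0, 0], "hand": 85}, {"offset": [0.1, 0.069, 0.01], "twist": [0, 0, 0], "hand": 85}, {"offset": [0.1, 0.069, 0.01], "twist": [0, 0, 0], "hand": 85}, {"offset": [0.1, 0.069, 0.01], "twist": [0, 0, 0], "hand": 85}, {"offset": [0.1, 0.069, 0.01], "twist": [0, 0, 0], "hand": 85}]'

```text
time: 1.85
position: [354.3, -319.7, 201.0]
tcp_rot: [-0.0, 0.692, 0.722, -0.0]
contact_force: [0.7, -0.5, -0.4]
grip_width: 84.9
gripper_force: 0.0
```

move_arm --steps '[{"offset": [0.1, 0.069, 0.01], "twist": [0, 0, 0], "hand": 85}, {"offset": [0.1, 0.069, 0.01], "twist": [0, 0, 0], "hand": 85}, {"offset": [0.1, 0.069, 0.01], "twist": [0, 0, 0], "hand": 85}, {"offset": [0.1, 0.069, 0.01], "twist": [0, 0, 0], "hand": 85}, {"offset": [0.1, 0.069, 0.01], "twist": [0, 0, 0], "hand": 85}, {"offset": [0.1, 0.069, 0.01], "twist": [0, 0, 0], "hand": 85}, {"offset": [0.1, 0.069, 0.01], "twist": [0, 0, 0], "hand": 85}, {"offset": [0.1, 0.069, 0.01], "twist": [0, 0, 0], "hand": 85}, {"offset": [0.1, 0.069, 0.01], "twist": [0, 0, 0], "hand": 85}, {"offset": [0.1, 0.069, 0.01], "twist": [0, 0, 0], "hand": 85}, {"offset": [0, 0, 0], "twist": [0, 0, 0], "hand": 85}]'

```text
time: 2.77
position: [550.5, -4.0, 171.3]
tcp_rot: [-0.001, 0.688, 0.725, 0.003]
contact_force: [-0.9, 0.0, -0.1]
grip_width: 84.4
gripper_force: 0.0
```

```bash
cat >> h.py <<'E'
from scipy.spatial.transform import Rotation as Rot
def plan(x,y,z,yaw=None,step=38):
    """print twist needed, then the shift in tool axes (units of 0.3 m) after that twist"""
    s=env.state(); w=s["tcp_rot"]; R=Rot.from_quat([*w[1:],w[0]]).as_matrix()
    cy=np.degrees(np.arctan2(R[1,0],R[0,0])); d=0
    if yaw is not None: d=(yaw-cy+180)%360-180
    tilt=np.degrees(np.arccos(-R[2,2]))
    c,sn=np.cos(np.radians(cy+d)),np.sin(np.radians(cy+d))
    D=np.array([x,y,z])-s["position"]; t=np.array([D[0]*c+D[1]*sn,D[0]*sn-D[1]*c,-D[2]])/300
    n=max(1,int(np.ceil(np.linalg.norm(t)*300/step))); m=int(np.ceil(abs(d)/7.1))
    print(f"t={s['time']:.1f} pos {np.round(s['position'],1)} yaw {cy:.1f} tilt {tilt:.2f} j7 {s['joint_pos'][6]:.2f} | twist z {-d/45:.3f} ({m} rows of {-d/45/max(m,1):.4f}) shift {t.round(4)} ({n} rows of {(t/n).round(4)})")
E
python3 -c "
from h import *
plan(546,-15,78,92.5)"
```

```text
t=2.8 pos [550.5  -4.  171.3] yaw 93.0 tilt 0.36 j7 -0.29 | twist z 0.011 (1 rows of 0.0110) shift [-0.0361 -0.0166  0.311 ] (3 rows of [-0.012  -0.0055  0.1037])
```

move_arm --steps '[{"offset": [-0.036, -0.017, 0], "twist": [0, 0, 0.01], "hand": 85}, {"offset": [0, 0, 0.104], "twist": [0, 0, 0], "hand": 85}, {"offset": [0, 0, 0.104], "twist": [0, 0, 0], "hand": 85}, {"offset": [0, 0, 0.102], "twist": [0, 0, 0], "hand": 85}, {"offset": [0, 0, 0], "twist": [0, 0, 0], "hand": 0}, {"offset": [0, 0, 0], "twist": [0, 0, 0], "hand": 0}, {"offset": [0, 0, 0], "twist": [0, 0, 0], "hand": 0}, {"offset": [0, 0, 0], "twist": [0, 0, 0], "hand": 0}, {"offset": [0, 0, 0], "twist": [0, 0, 0], "hand": 0}, {"offset": [0, 0, 0], "twist": [0, 0, 0], "hand": 0}, {"offset": [0, 0, 0], "twist": [0, 0, 0], "hand": 0}, {"offset": [0, 0, 0], "twist": [0, 0, 0], "hand": 0}]' --squeeze 30

```text
time: 3.77
position: [545.0, -23.9, 80.1]
tcp_rot: [0.002, 0.694, 0.72, 0.001]
contact_force: [1.1, -0.9, 6.7]
grip_width: 13.9
gripper_force: 31.3
```

move_arm --steps '[{"offset": [0, 0.03, 0], "twist": [0, 0, 0], "hand": 0}, {"offset": [0, 0.05, 0], "twist": [0, 0, 0], "hand": 0}, {"offset": [0, 0.06, 0], "twist": [0, 0, 0], "hand": 0}, {"offset": [0, 0.06, 0], "twist": [0, 0, 0], "hand": 0}, {"offset": [0, 0.06, 0], "twist": [0, 0, 0], "hand": 0}, {"offset": [0, 0.06, 0], "twist": [0, 0, 0], "hand": 0}, {"offset": [0, 0.06, 0], "twist": [0, 0, 0], "hand": 0}, {"offset": [0, 0.06, 0], "twist": [0, 0, 0], "hand": 0}, {"offset": [0, 0.04, 0], "twist": [0, 0, 0], "hand": 0}, {"offset": [0, 0.02, 0], "twist": [0, 0, 0], "hand": 0}, {"offset": [0, 0.01, 0], "twist": [0, 0, 0], "hand": 0}, {"offset": [0, 0, 0], "twist": [0, 0, 0], "hand": 0}]'

```text
time: 4.77
position: [697.9, -16.4, 80.2]
tcp_rot: [0.001, 0.694, 0.72, 0.002]
contact_force: [1.2, 2.4, 4.3]
grip_width: 13.6
gripper_force: 30.6
```

move_arm --steps '[{"offset": [0, 0.01, 0], "twist": [0, 0, 0], "hand": 0}, {"offset": [0, 0.01, 0], "twist": [0, 0, 0], "hand": 0}, {"offset": [0, 0.01, 0], "twist": [0, 0, 0], "hand": 0}, {"offset": [0, 0.01, 0], "twist": [0, 0, 0], "hand": 0}, {"offset": [0, 0, 0], "twist": [0, 0, 0], "hand": 0}]'

```text
time: 5.18
position: [709.2, -15.9, 80.2]
tcp_rot: [0.0, 0.694, 0.72, 0.002]
contact_force: [-0.4, 3.4, 6.4]
grip_width: 13.4
gripper_force: 30.8
```

move_arm --steps '[{"offset": [0, 0.01, 0], "twist": [0, 0, 0], "hand": 0}, {"offset": [0, 0.01, 0], "twist": [0, 0, 0], "hand": 0}, {"offset": [0, 0.01, 0], "twist": [0, 0, 0], "hand": 0}, {"offset": [0, 0, 0], "twist": [0, 0, 0], "hand": 0}]'

```text
time: 5.52
position: [710.4, -15.8, 80.0]
tcp_rot: [-0.005, 0.694, 0.72, -0.005]
contact_force: [-27.5, 2.4, 28.0]
grip_width: 13.6
gripper_force: 38.4
```

move_arm --steps '[{"offset": [0, 0.01, 0], "twist": [0, 0, 0], "hand": 0}, {"offset": [0, 0.01, 0], "twist": [0, 0, 0], "hand": 0}, {"offset": [0, 0, 0], "twist": [0, 0, 0], "hand": 0}]'

```text
time: 5.77
position: [710.3, -15.9, 79.8]
tcp_rot: [-0.01, 0.694, 0.72, -0.011]
contact_force: [-49.1, 1.3, 43.8]
grip_width: 13.7
gripper_force: 50.3
```

At the stop (handle at x≈710). I relax the command, release and rise.

move_arm --steps '[{"offset": [0, -0.02, 0], "twist": [0, 0, 0], "hand": 0}, {"offset": [0, -0.018, 0], "twist": [0, 0, 0], "hand": 0}, {"offset": [0, 0, 0], "twist": [0, 0, 0], "hand": 60}, {"offset": [0, 0, 0], "twist": [0, 0, 0], "hand": 60}, {"offset": [0, 0, 0], "twist": [0, 0, 0], "hand": 60}, {"offset": [0, 0, -0.05], "twist": [0, 0, 0], "hand": 60}, {"offset": [0, 0, -0.1], "twist": [0, 0, 0], "hand": 60}, {"offset": [-0.1, 0, -0.1], "twist": [0, 0, 0], "hand": 60}, {"offset": [-0.1, 0, -0.1], "twist": [0, 0, 0], "hand": 60}, {"offset": [-0.1, 0, -0.1], "twist": [0, 0, 0], "hand": 60}, {"offset": [-0.1, 0, 0], "twist": [0, 0, 0], "hand": 60}, {"offset": [-0.1, 0, 0], "twist": [0, 0, 0], "hand": 60}]'

```text
time: 6.77
position: [718.7, -168.0, 216.0]
tcp_rot: [0.002, 0.695, 0.719, 0.002]
contact_force: [-1.0, 0.2, -0.6]
grip_width: 60.3
gripper_force: 0.0
```

move_arm --steps '[{"offset": [-0.12, 0, 0], "twist": [0, 0, 0], "hand": 60}, {"offset": [-0.12, 0, 0], "twist": [0, 0, 0], "hand": 60}, {"offset": [-0.12, 0, 0], "twist": [0, 0, 0], "hand": 60}, {"offset": [-0.12, 0, 0], "twist": [0, 0, 0], "hand": 60}, {"offset": [-0.12, 0, 0], "twist": [0, 0, 0], "hand": 60}, {"offset": [-0.12, 0, 0], "twist": [0, 0, 0], "hand": 60}, {"offset": [0, 0, 0], "twist": [0, 0, 0], "hand": 60}]'

```text
time: 7.35
position: [721.6, -393.5, 211.8]
tcp_rot: [0.002, 0.698, 0.716, -0.003]
contact_force: [-1.1, -1.9, -0.6]
grip_width: 59.9
gripper_force: 0.0
```

Run:
```python
from h import *
im=env.snapshot("top")[:,:,::-1].copy(); cv2.imwrite("top1.png",im)
g=np.clip(im[100:250,130:450].astype(float)*1.6,0,255).astype(np.uint8)
cv2.imwrite("pics/t1.png",cv2.resize(g,None,fx=2.5,fy=2.5,interpolation=cv2.INTER_CUBIC))
```

```text
(no output)
```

View pics/t1.png

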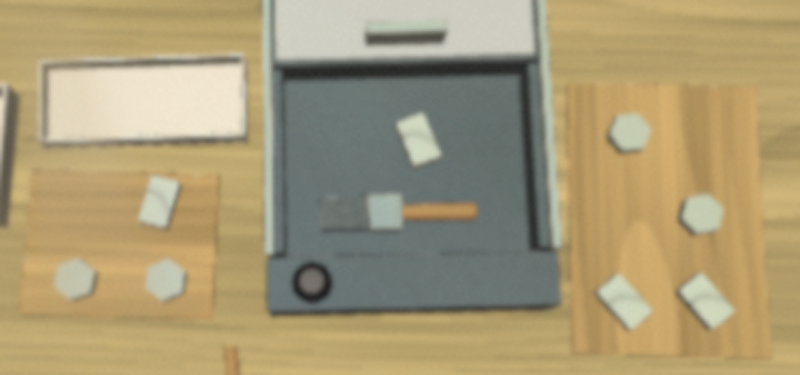

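Guard open. The sample rectangle is at (418,138) and the brush spans (320–477, 212) with its handle to the right. I measure both.

```bash
python3 - <<'E'
from h import *
im=cv2.imread("top1.png")
for t in tiles(im,(280,140,315,170),ztop=24): print("sample",*t)
b=lambda p:(np.array(p)+.5)/2.5+[130,100]-.5
print(onz("top",b([[320,213],[367,212],[402,212],[477,211]]),24).round(1)[:,:2].tolist(),"brush")
c=max(blobs(im,(285,175,325,195),(5,110,60),(25,255,255),20),key=len)
W=onz("top",c,20)[:,:2].astype(np.float32);print("wood",cv2.minAreaRect(W))
c=b([[282,74],[530,74],[285,247],[531,247],[283,72],[527,72]]); print("floor corners?",onz("top",c[:2],6).round(1)[:,:2].tolist(),onz("top",b([[282,255],[536,247]]),60).round(1)[:,:2].tolist())
E
python3 -c "
from h import *
plan(517,-12,150,92.5)"
```

```text
sample [297.1 155. ] (605.5, -29.3) 58.4 36.6 22.5 0.92
[[514.3, 82.3], [516.8, 28.5], [517.8, -11.5], [521.0, -97.0]] brush
wood ((521.1309814453125, -54.716575622558594), (11.715404510498047, 77.54816436767578), 1.4049829244613647)
floor corners? [[686.2, 132.6], [692.9, -162.8]] [[459.0, 121.9], [474.9, -155.7]]
t=7.4 pos [ 722.7 -388.8  211.8] yaw 91.6 tilt 0.20 j7 0.30 | twist z -0.021 (1 rows of -0.0206) shift [ 1.2847 -0.6302  0.206 ] (12 rows of [ 0.1071 -0.0525  0.0172])
```

move_arm --steps '[{"offset": [0.105, -0.052, 0.017], "twist": [0, 0, -0.02], "hand": 40}, {"offset": [0.105, -0.052, 0.017], "twist": [0, 0, 0], "hand": 40}, {"offset": [0.105, -0.052, 0.017], "twist": [0, 0, 0], "hand": 40}, {"offset": [0.105, -0.052, 0.017], "twist": [0, 0, 0], "hand": 40}, {"offset": [0.105, -0.052, 0.017], "twist": [0, 0, 0], "hand": 40}, {"offset": [0.105, -0.052, 0.017], "twist": [0, 0, 0], "hand": 40}, {"offset": [0.105, -0.052, 0.017], "twist": [0, 0, 0], "hand": 40}, {"offset": [0.105, -0.052, 0.017], "twist": [0, 0, 0], "hand": 40}, {"offset": [0.105, -0.052, 0.017], "twist": [0, 0, 0], "hand": 40}, {"offset": [0.105, -0.052, 0.017], "twist": [0, 0, 0], "hand": 40}, {"offset": [0.105, -0.052, 0.017], "twist": [0, 0, 0], "hand": 40}, {"offset": [0.105, -0.052, 0.017], "twist": [0, 0, 0], "hand": 40}]'

```text
time: 8.4
position: [518.0, -11.7, 151.3]
tcp_rot: [0.0, 0.689, 0.725, 0.0]
contact_force: [0.6, -0.7, 0.3]
grip_width: 40.1
gripper_force: 0.0
```

move_arm --steps '[{"offset": [0, 0, 0], "twist": [0, 0, 0], "hand": 40}, {"offset": [0, 0, 0], "twist": [0, 0, 0], "hand": 40}]'

```text
time: 8.57
position: [518.1, -11.0, 151.3]
tcp_rot: [0.0, 0.687, 0.727, 0.0]
contact_force: [0.4, -0.7, -0.1]
grip_width: 40.0
gripper_force: 0.0
```

```bash
python3 -c "
from h import *
plan(518.5,-20,8,92.5)"
```

```text
t=8.6 pos [518.1 -11.  151.3] yaw 93.2 tilt 0.02 j7 -0.30 | twist z 0.016 (1 rows of 0.0158) shift [-0.0301  0.      0.4776] (4 rows of [-0.0075  0.      0.1194])
```

move_arm --steps '[{"offset": [-0.03, 0, 0], "twist": [0, 0, 0.016], "hand": 40}, {"offset": [0, 0, 0.11], "twist": [0, 0, 0], "hand": 40}, {"offset": [0, 0, 0.12], "twist": [0, 0, 0], "hand": 40}, {"offset": [0, 0, 0.12], "twist": [0, 0, 0], "hand": 40}, {"offset": [0, 0, 0.08], "twist": [0, 0, 0], "hand": 40}, {"offset": [0, 0, 0.044], "twist": [0, 0, 0], "hand": 40}, {"offset": [0, 0, 0], "twist": [0, 0, 0], "hand": 40}, {"offset": [0, 0, 0], "twist": [0, 0, 0], "hand": 0}, {"offset": [0, 0, 0], "twist": [0, 0, 0], "hand": 0}, {"offset": [0, 0, 0], "twist": [0, 0, 0], "hand": 0}, {"offset": [0, 0, 0], "twist": [0, 0, 0], "hand": 0}, {"offset": [0, 0, 0], "twist": [0, 0, 0], "hand": 0}]' --squeeze 40

```text
time: 9.57
position: [520.3, -23.0, 9.5]
tcp_rot: [0.001, 0.694, 0.72, 0.001]
contact_force: [-0.8, -0.9, 7.4]
grip_width: 17.9
gripper_force: 39.8
```

```bash
python3 -c "
from h import *
plan(518.5,-20,200,94)"
```

```text
t=9.6 pos [520.3 -23.    9.5] yaw 92.2 tilt 0.12 j7 -0.44 | twist z -0.040 (1 rows of -0.0404) shift [ 0.0104 -0.0052 -0.6351] (6 rows of [ 0.0017 -0.0009 -0.1059])
```

move_arm --steps '[{"offset": [0, 0, -0.05], "twist": [0, 0, 0], "hand": 0}, {"offset": [0, 0, -0.1], "twist": [0, 0, 0], "hand": 0}, {"offset": [0, 0, -0.11], "twist": [0, 0, 0], "hand": 0}, {"offset": [0, 0, -0.11], "twist": [0, 0, 0], "hand": 0}, {"offset": [0, 0, -0.09], "twist": [0, 0, -0.04], "hand": 0}, {"offset": [0, 0, 0], "twist": [0, 0, 0], "hand": 0}]'

```text
time: 10.07
position: [522.7, -22.4, 151.7]
tcp_rot: [0.003, 0.681, 0.732, 0.003]
contact_force: [1.2, -0.1, -0.9]
grip_width: 17.6
gripper_force: 39.2
```

```bash
python3 -c "
from h import *
plan(645,276.5,145,94,34)"
```

```text
t=10.1 pos [522.7 -22.4 151.7] yaw 94.1 tilt 0.52 j7 -0.27 | twist z 0.002 (1 rows of 0.0017) shift [0.9655 0.4763 0.0222] (10 rows of [0.0965 0.0476 0.0022])
```

move_arm --steps '[{"offset": [0.05, 0.025, 0], "twist": [0, 0, 0], "hand": 0}, {"offset": [0.09, 0.045, 0], "twist": [0, 0, 0], "hand": 0}, {"offset": [0.1, 0.05, 0], "twist": [0, 0, 0], "hand": 0}, {"offset": [0.1, 0.05, 0], "twist": [0, 0, 0], "hand": 0}, {"offset": [0.1, 0.05, 0], "twist": [0, 0, 0], "hand": 0}, {"offset": [0.1, 0.05, 0], "twist": [0, 0, 0], "hand": 0}, {"offset": [0.1, 0.05, 0], "twist": [0, 0, 0], "hand": 0}, {"offset": [0.1, 0.05, 0], "twist": [0, 0, 0], "hand": 0}, {"offset": [0.1, 0.05, 0], "twist": [0, 0, 0], "hand": 0}, {"offset": [0.075, 0.035, 0], "twist": [0, 0, 0], "hand": 0}, {"offset": [0.05, 0.02, 0], "twist": [0, 0, 0], "hand": 0}, {"offset": [0, 0, 0], "twist": [0, 0, 0], "hand": 0}]'

```text
time: 11.07
position: [640.2, 281.4, 145.7]
tcp_rot: [-0.001, 0.68, 0.733, 0.001]
contact_force: [-0.5, 1.1, -1.6]
grip_width: 17.6
gripper_force: 39.3
```

Run:
```python
from h import *
plan(645,276.5,11,94,34)
s=env.state();print(s["grip_width"],s["gripper_force"])
im=env.snapshot("scene")[:,:,::-1]
cv2.imwrite("pics/s2.png",cv2.resize(im[130:330,150:420],None,fx=2.5,fy=2.5,interpolation=cv2.INTER_CUBIC))
```

```text
t=11.1 pos [640.2 281.4 145.7] yaw 94.3 tilt 0.20 j7 -0.68 | twist z 0.006 (1 rows of 0.0059) shift [-0.0173  0.0148  0.4489] (4 rows of [-0.0043  0.0037  0.1122])
17.577333175731415 39.2721551656723
```

View pics/s2.png

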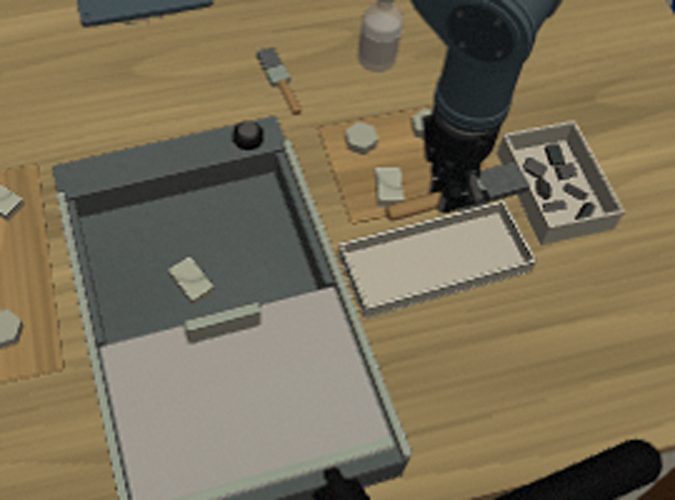

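The brush is held level at about (450,195), above the tray. I lower and release it.

move_arm --steps '[{"offset": [-0.017, 0.015, 0.08], "twist": [0, 0, 0], "hand": 0}, {"offset": [0, 0, 0.11], "twist": [0, 0, 0], "hand": 0}, {"offset": [0, 0, 0.11], "twist": [0, 0, 0], "hand": 0}, {"offset": [0, 0, 0.09], "twist": [0, 0, 0], "hand": 0}, {"offset": [0, 0, 0.04], "twist": [0, 0, 0], "hand": 0}, {"offset": [0, 0, 0.02], "twist": [0, 0, 0], "hand": 0}, {"offset": [0, 0, 0], "twist": [0, 0, 0], "hand": 0}, {"offset": [0, 0, 0], "twist": [0, 0, 0], "hand": 0}]'

```text
time: 11.78
position: [647.0, 271.4, 12.7]
tcp_rot: [0.0, 0.682, 0.731, 0.001]
contact_force: [0.3, 0.2, 0.0]
grip_width: 17.8
gripper_force: 39.3
```

move_arm --steps '[{"offset": [0, 0, 0], "twist": [0, 0, 0], "hand": 40}, {"offset": [0, 0, 0], "twist": [0, 0, 0], "hand": 40}, {"offset": [0, 0, 0], "twist": [0, 0, 0], "hand": 40}, {"offset": [0, 0, -0.05], "twist": [0, 0, 0], "hand": 40}, {"offset": [0, 0, -0.1], "twist": [0, 0, 0], "hand": 40}, {"offset": [0, 0, -0.12], "twist": [0, 0, 0], "hand": 40}, {"offset": [0, 0, -0.12], "twist": [0, 0, 0], "hand": 50}, {"offset": [0, 0, -0.06], "twist": [0, 0, 0], "hand": 50}, {"offset": [0, 0, 0], "twist": [0, 0, 0], "hand": 50}]'

```text
time: 12.53
position: [649.2, 273.3, 153.9]
tcp_rot: [0.002, 0.682, 0.731, 0.005]
contact_force: [0.6, -0.3, 0.4]
grip_width: 50.3
gripper_force: 0.0
```

Run:
```python
from h import *
im=cv2.imread("top1.png")
# left bar grasp: close across its 34 mm width
plan(522.8,268.2,140,-14.8+180)
plan(522.8,268.2,140,-14.8)
```

```text
t=12.5 pos [649.2 273.3 153.9] yaw 94.0 tilt 0.60 j7 -0.67 | twist z -1.583 (11 rows of -0.1439) shift [ 0.403  -0.1242  0.0463] (4 rows of [ 0.1007 -0.031   0.0116])
t=12.5 pos [649.2 273.3 153.9] yaw 94.0 tilt 0.60 j7 -0.67 | twist z 2.417 (16 rows of 0.1511) shift [-0.403   0.1242  0.0463] (4 rows of [-0.1007  0.031   0.0116])
```

move_arm --steps '[{"offset": [0, 0, 0], "twist": [0, 0, -0.144], "hand": 55}, {"offset": [0, 0, 0], "twist": [0, 0, -0.144], "hand": 55}, {"offset": [0, 0, 0], "twist": [0, 0, -0.144], "hand": 55}, {"offset": [0, 0, 0], "twist": [0, 0, -0.144], "hand": 55}, {"offset": [0, 0, 0], "twist": [0, 0, -0.144], "hand": 55}, {"offset": [0, 0, 0], "twist": [0, 0, -0.144], "hand": 55}, {"offset": [0, 0, 0], "twist": [0, 0, -0.144], "hand": 55}, {"offset": [0, 0, 0], "twist": [0, 0, -0.144], "hand": 55}, {"offset": [0, 0, 0], "twist": [0, 0, -0.144], "hand": 55}, {"offset": [0, 0, 0], "twist": [0, 0, -0.144], "hand": 55}, {"offset": [0, 0, 0], "twist": [0, 0, -0.144], "hand": 55}, {"offset": [0, 0, 0], "twist": [0, 0, 0], "hand": 55}]'

```text
time: 13.53
position: [645.9, 270.9, 146.4]
tcp_rot: [-0.0, 0.126, 0.992, -0.0]
contact_force: [0.9, 0.1, -0.5]
grip_width: 54.9
gripper_force: 0.0
```

Run:
```python
from h import *
im=env.snapshot("top")[:,:,::-1].copy(); cv2.imwrite("top2.png",im)
for nm,b in(("L",(142,165,218,228)),("R",(358,135,436,242)),("S",(280,140,315,170))):
    for t in tiles(im,b): print(nm,*t)
plan(522.8,268.2,120,165.2)
g=np.clip(im[100:250,130:450].astype(float)*1.6,0,255).astype(np.uint8)
cv2.imwrite("pics/t2.png",cv2.resize(g,None,fx=2.5,fy=2.5,interpolation=cv2.INTER_CUBIC))
```

```text
L [195.8 211.6] (433.2, 254.8) 48.9 43.6 54.9 0.76
L [159.6 211.3] (431.7, 356.8) 48.6 43.3 47.6 0.76
L [193.3 180.3] (523.3, 267.3) 59.1 37.4 -13.5 0.94
R [413.9 221. ] (420.5, -355.9) 51.7 38.6 38.7 0.76
t=13.6 pos [646.  271.1 146.4] yaw 165.2 tilt 0.02 j7 0.44 | twist z -0.001 (1 rows of -0.0011) shift [ 0.3945 -0.1141  0.0879] (4 rows of [ 0.0986 -0.0285  0.022 ])
```

View pics/t2.png

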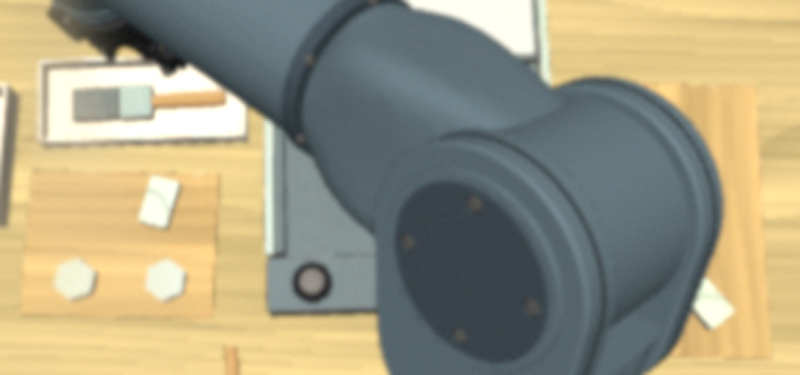

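The brush lies flat in the tray, (75–225, 102). Now the left rectangle.

move_arm --steps '[{"offset": [0.098, -0.028, 0.022], "twist": [0, 0, 0], "hand": 55}, {"offset": [0.098, -0.028, 0.022], "twist": [0, 0, 0], "hand": 55}, {"offset": [0.098, -0.028, 0.022], "twist": [0, 0, 0], "hand": 55}, {"offset": [0.098, -0.028, 0.022], "twist": [0, 0, 0], "hand": 55}, {"offset": [0, 0, 0], "twist": [0, 0, 0], "hand": 55}, {"offset": [0, 0, 0], "twist": [0, 0, 0], "hand": 55}, {"offset": [0, 0, 0], "twist": [0, 0, 0], "hand": 55}]'

```text
time: 14.17
position: [524.8, 268.6, 120.4]
tcp_rot: [0.001, 0.129, 0.992, 0.0]
contact_force: [0.2, 0.4, 0.4]
grip_width: 54.6
gripper_force: 0.0
```

```bash
python3 -c "
from h import *
plan(523,267.8,9,166)"
```

```text
t=14.2 pos [524.8 268.6 120.4] yaw 165.1 tilt 0.08 j7 0.27 | twist z -0.019 (1 rows of -0.0194) shift [ 0.0053 -0.004   0.3714] (3 rows of [ 0.0018 -0.0013  0.1238])
```

move_arm --steps '[{"offset": [0.005, -0.004, 0.08], "twist": [0, 0, 0], "hand": 55}, {"offset": [0, 0, 0.11], "twist": [0, 0, 0], "hand": 55}, {"offset": [0, 0, 0.11], "twist": [0, 0, 0], "hand": 55}, {"offset": [0, 0, 0.05], "twist": [0, 0, 0], "hand": 55}, {"offset": [0, 0, 0.02], "twist": [0, 0, 0], "hand": 55}, {"offset": [0, 0, 0], "twist": [0, 0, 0], "hand": 55}, {"offset": [0, 0, 0], "twist": [0, 0, 0], "hand": 0}, {"offset": [0, 0, 0], "twist": [0, 0, 0], "hand": 0}, {"offset": [0, 0, 0], "twist": [0, 0, 0], "hand": 0}, {"offset": [0, 0, 0], "twist": [0, 0, 0], "hand": 0}, {"offset": [0, 0, 0], "twist": [0, 0, 0], "hand": 0}]' --squeeze 60

```text
time: 15.08
position: [523.5, 269.0, 11.0]
tcp_rot: [0.001, 0.128, 0.992, 0.001]
contact_force: [-0.1, 0.3, 7.2]
grip_width: 32.4
gripper_force: 60.4
```

move_arm --steps '[{"offset": [0, 0, -0.05], "twist": [0, 0, 0], "hand": 0}, {"offset": [0, 0, -0.1], "twist": [0, 0, 0.147], "hand": 0}, {"offset": [0, 0, -0.12], "twist": [0, 0, 0.147], "hand": 0}, {"offset": [0, 0, -0.12], "twist": [0, 0, 0.147], "hand": 0}, {"offset": [0, 0, -0.07], "twist": [0, 0, 0.147], "hand": 0}, {"offset": [0, 0, 0], "twist": [0, 0, 0.147], "hand": 0}, {"offset": [0, 0, 0], "twist": [0, 0, 0.147], "hand": 0}, {"offset": [0, 0, 0], "twist": [0, 0, 0.147], "hand": 0}, {"offset": [0, 0, 0], "twist": [0, 0, 0.147], "hand": 0}, {"offset": [0, 0, 0], "twist": [0, 0, 0.147], "hand": 0}, {"offset": [0, 0, 0], "twist": [0, 0, 0.147], "hand": 0}, {"offset": [0, 0, 0], "twist": [0, 0, 0.147], "hand": 0}]'

```text
time: 16.08
position: [521.9, 268.0, 148.3]
tcp_rot: [-0.0, 0.693, 0.721, 0.0]
contact_force: [-0.4, 0.1, -0.4]
grip_width: 31.9
gripper_force: 59.9
```

```bash
python3 -c "
from h import *
plan(580,75,145,92.5)"
```

```text
t=16.1 pos [521.9 268.  148.3] yaw 92.2 tilt 0.05 j7 -0.82 | twist z -0.007 (1 rows of -0.0067) shift [-0.6513  0.1655  0.0109] (6 rows of [-0.1086  0.0276  0.0018])
```

move_arm --steps '[{"offset": [-0.05, 0.015, 0], "twist": [0, 0, 0], "hand": 0}, {"offset": [-0.1, 0.025, 0], "twist": [0, 0, 0], "hand": 0}, {"offset": [-0.11, 0.03, 0], "twist": [0, 0, 0], "hand": 0}, {"offset": [-0.11, 0.03, 0], "twist": [0, 0, 0], "hand": 0}, {"offset": [-0.11, 0.03, 0], "twist": [0, 0, 0], "hand": 0}, {"offset": [-0.1, 0.02, 0], "twist": [0, 0, 0], "hand": 0}, {"offset": [-0.07, 0.015, 0], "twist": [0, 0, 0], "hand": 0}, {"offset": [0, 0, 0], "twist": [0, 0, 0], "hand": 0}, {"offset": [0, 0, 0], "twist": [0, 0, 0], "hand": 0}]'

```text
time: 16.83
position: [580.3, 73.7, 147.9]
tcp_rot: [0.0, 0.693, 0.721, 0.0]
contact_force: [0.4, 0.6, -1.0]
grip_width: 32.8
gripper_force: 59.8
```

```bash
python3 -c "
from h import *
plan(580,75,11.5,92.5); s=env.state(); print(s['grip_width'],s['gripper_force'],s['contact_force'])"
```

```text
t=16.8 pos [580.3  73.7 147.9] yaw 92.3 tilt 0.04 j7 -0.46 | twist z -0.004 (1 rows of -0.0036) shift [ 0.0044 -0.0008  0.4546] (4 rows of [ 0.0011 -0.0002  0.1137])
32.7973476194458 59.84994113445282 [ 0.35962374  0.62100062 -0.97522907]
```

move_arm --steps '[{"offset": [0, 0, 0.06], "twist": [0, 0, 0], "hand": 0}, {"offset": [0, 0, 0.11], "twist": [0, 0, 0], "hand": 0}, {"offset": [0, 0, 0.11], "twist": [0, 0, 0], "hand": 0}, {"offset": [0, 0, 0.1], "twist": [0, 0, 0], "hand": 0}, {"offset": [0, 0, 0.05], "twist": [0, 0, 0], "hand": 0}, {"offset": [0, 0, 0.02], "twist": [0, 0, 0], "hand": 0}, {"offset": [0, 0, 0.004], "twist": [0, 0, 0], "hand": 0}, {"offset": [0, 0, 0], "twist": [0, 0, 0], "hand": 0}, {"offset": [0, 0, 0], "twist": [0, 0, 0], "hand": 0}]'

```text
time: 17.58
position: [581.1, 76.2, 12.1]
tcp_rot: [0.0, 0.691, 0.723, 0.001]
contact_force: [0.1, 0.4, -1.3]
grip_width: 32.3
gripper_force: 59.9
```

move_arm --steps '[{"offset": [0, 0, 0], "twist": [0, 0, 0], "hand": 50}, {"offset": [0, 0, 0], "twist": [0, 0, 0], "hand": 50}, {"offset": [0, 0, 0], "twist": [0, 0, 0], "hand": 50}, {"offset": [0, 0, -0.05], "twist": [0, 0, 0], "hand": 50}, {"offset": [0, 0, -0.1], "twist": [0, 0, 0], "hand": 50}, {"offset": [0, 0, -0.12], "twist": [0, 0, 0], "hand": 50}, {"offset": [0, 0, -0.12], "twist": [0, 0, 0], "hand": 55}, {"offset": [0, 0, -0.1], "twist": [0, 0, 0], "hand": 55}, {"offset": [0, 0, 0], "twist": [0, 0, 0], "hand": 55}]'

```text
time: 18.33
position: [584.1, 76.5, 165.3]
tcp_rot: [0.003, 0.691, 0.722, 0.004]
contact_force: [1.8, 0.7, 0.1]
grip_width: 55.0
gripper_force: 0.0
```

```bash
cat > look.py <<'E'
from h import *
def look():
    im=env.snapshot("top")[:,:,::-1].copy(); cv2.imwrite("last.png",im)
    for nm,b in(("L",(142,165,218,228)),("R",(358,135,436,242)),("Box",(240,125,345,200))):
        for t in tiles(im,b): print(nm,*t)
E
python3 -c "
from look import *
look(); plan(422,-260.5,140,40); plan(425.5,-351,140,39)"
```

```text
L [195.8 211.6] (433.2, 254.8) 48.7 43.4 54.9 0.77
L [159.6 211.2] (431.7, 356.8) 48.1 43.3 47.6 0.77
R [412.4 181. ] (537.1, -357.3) 44.7 16.2 65.1 0.61
R [381.5 152.5] (618.6, -272.6) 46.6 44.4 -27.5 0.77
Box [261.4 163.3] (577.3, 72.7) 63.6 40.9 -86.7 0.62
t=18.4 pos [582.6  75.9 162.3] yaw 92.5 tilt 0.44 j7 -0.45 | twist z 1.167 (8 rows of 0.1458) shift [-1.1309  0.5149  0.0743] (10 rows of [-0.1131  0.0515  0.0074])
t=18.4 pos [582.6  75.9 162.3] yaw 92.5 tilt 0.44 j7 -0.45 | twist z 1.189 (8 rows of 0.1486) shift [-1.3025  0.7763  0.0743] (12 rows of [-0.1085  0.0647  0.0062])
```

```bash
cat >> look.py <<'E'
def looks(tag):
    im=env.snapshot("scene")[:,:,::-1].copy(); cv2.imwrite("lasts.png",im)
    for c in blobs(im,(100,195,175,292),(0,0,105),(180,62,255),25):
        W=onz("scene",c,22)[:,:2].astype(np.float32); r=cv2.minAreaRect(W); print(tag,c.mean(0).round(),np.round(r[0],1),np.round(r[1],1),round(r[2],1))
E
python3 -c "
from look import *
looks('now')
print(onz('top',[[409.6,274]],95),'tin')
im=cv2.imread('scene_raw0.png')
for c in blobs(im,(100,195,175,292),(0,0,105),(180,62,255),25):
    W=onz('scene',c,22)[:,:2].astype(np.float32); r=cv2.minAreaRect(W); print('t0',c.mean(0).round(),np.round(r[0],1),np.round(r[1],1),round(r[2],1))
"
```

```text
now [150. 261.] [ 621.6 -272.6] [40.6 44.9] 7.8
now [124. 239.] [ 526.6 -350.7] [41.1 40.5] 77.0
now [123. 214.] [ 427.3 -350.4] [55.3 33.6] 38.1
now [150. 209.] [ 424.  -259.2] [51.5 32.7] 41.9
[[ 279.32608709 -309.634753     95.        ]] tin
t0 [150. 260.] [ 621.  -272.7] [42.7 41. ] 34.2
t0 [124. 239.] [ 526.6 -350.7] [41.1 40.5] 77.0
t0 [122. 214.] [ 426.9 -351. ] [54.7 33. ] 39.7
t0 [150. 209.] [ 424.  -259.2] [51.5 32.7] 41.9
```

move_arm --steps '[{"offset": [0, 0, 0], "twist": [0, 0, 0.146], "hand": 55}, {"offset": [0, 0, 0], "twist": [0, 0, 0.146], "hand": 55}, {"offset": [0, 0, 0], "twist": [0, 0, 0.146], "hand": 55}, {"offset": [0, 0, 0], "twist": [0, 0, 0.146], "hand": 55}, {"offset": [0, 0, 0], "twist": [0, 0, 0.146], "hand": 55}, {"offset": [0, 0, 0], "twist": [0, 0, 0.146], "hand": 55}, {"offset": [0, 0, 0], "twist": [0, 0, 0.146], "hand": 55}, {"offset": [0, 0, 0], "twist": [0, 0, 0.146], "hand": 55}]'

```text
time: 19.1
position: [578.8, 74.9, 156.4]
tcp_rot: [-0.0, 0.941, 0.339, -0.001]
contact_force: [0.0, 0.5, 0.0]
grip_width: 55.1
gripper_force: 0.0
```

move_arm --steps '[{"offset": [-0.113, 0.0515, 0.007], "twist": [0, 0, 0], "hand": 55}, {"offset": [-0.113, 0.0515, 0.007], "twist": [0, 0, 0], "hand": 55}, {"offset": [-0.113, 0.0515, 0.007], "twist": [0, 0, 0], "hand": 55}, {"offset": [-0.113, 0.0515, 0.007], "twist": [0, 0, 0], "hand": 55}, {"offset": [-0.113, 0.0515, 0.007], "twist": [0, 0, 0], "hand": 55}, {"offset": [-0.113, 0.0515, 0.007], "twist": [0, 0, 0], "hand": 55}, {"offset": [-0.113, 0.0515, 0.007], "twist": [0, 0, 0], "hand": 55}, {"offset": [-0.113, 0.0515, 0.007], "twist": [0, 0, 0], "hand": 55}, {"offset": [-0.113, 0.0515, 0.007], "twist": [0, 0, 0], "hand": 55}, {"offset": [-0.113, 0.0515, 0.007], "twist": [0, 0, 0], "hand": 55}, {"offset": [0, 0, 0], "twist": [0, 0, 0], "hand": 55}, {"offset": [0, 0, 0], "twist": [0, 0, 0], "hand": 55}]'

```text
time: 20.1
position: [416.9, -262.7, 135.6]
tcp_rot: [-0.001, 0.941, 0.339, -0.001]
contact_force: [0.2, 1.6, 0.2]
grip_width: 55.5
gripper_force: 0.0
```

```bash
python3 -c "
from look import *
looks('now'); plan(422.7,-260,10,40)"
```

```text
now [150. 261.] [ 621.7 -272.2] [45.4 41. ] 34.2
now [124. 239.] [ 526.6 -350.7] [41.1 40.5] 77.0
now [122. 214.] [ 426.9 -351. ] [54.7 33. ] 39.7
now [150. 209.] [ 424.  -259.2] [51.5 32.7] 41.9
t=20.1 pos [ 418.3 -260.8  135.8] yaw 39.8 tilt 0.13 j7 -0.55 | twist z -0.003 (1 rows of -0.0034) shift [0.013  0.0073 0.4194] (4 rows of [0.0033 0.0018 0.1049])
```

move_arm --steps '[{"offset": [0.013, 0.007, 0.06], "twist": [0, 0, 0], "hand": 55}, {"offset": [0, 0, 0.11], "twist": [0, 0, 0], "hand": 55}, {"offset": [0, 0, 0.11], "twist": [0, 0, 0], "hand": 55}, {"offset": [0, 0, 0.08], "twist": [0, 0, 0], "hand": 55}, {"offset": [0, 0, 0.04], "twist": [0, 0, 0], "hand": 55}, {"offset": [0, 0, 0.018], "twist": [0, 0, 0], "hand": 55}, {"offset": [0, 0, 0], "twist": [0, 0, 0], "hand": 55}, {"offset": [0, 0, 0], "twist": [0, 0, 0], "hand": 0}, {"offset": [0, 0, 0], "twist": [0, 0, 0], "hand": 0}, {"offset": [0, 0, 0], "twist": [0, 0, 0], "hand": 0}, {"offset": [0, 0, 0], "twist": [0, 0, 0], "hand": 0}, {"offset": [0, 0, 0], "twist": [0, 0, 0], "hand": 0}]' --squeeze 60

```text
time: 21.15
position: [424.9, -260.4, 12.8]
tcp_rot: [0.001, 0.94, 0.342, 0.001]
contact_force: [-1.1, 1.2, 7.3]
grip_width: 32.2
gripper_force: 60.5
```

move_arm --steps '[{"offset": [0, 0, -0.05], "twist": [0, 0, 0], "hand": 0}, {"offset": [0, 0, -0.1], "twist": [0, 0, -0.147], "hand": 0}, {"offset": [0, 0, -0.12], "twist": [0, 0, -0.147], "hand": 0}, {"offset": [0, 0, -0.12], "twist": [0, 0, -0.147], "hand": 0}, {"offset": [0, 0, -0.07], "twist": [0, 0, -0.147], "hand": 0}, {"offset": [0, 0, 0], "twist": [0, 0, -0.147], "hand": 0}, {"offset": [0, 0, 0], "twist": [0, 0, -0.147], "hand": 0}, {"offset": [0, 0, 0], "twist": [0, 0, -0.147], "hand": 0}, {"offset": [0, 0, 0], "twist": [0, 0, -0.147], "hand": 0}, {"offset": [0, 0, 0], "twist": [0, 0, 0], "hand": 0}]'

```text
time: 21.98
position: [423.6, -260.4, 150.0]
tcp_rot: [0.001, 0.688, 0.726, -0.0]
contact_force: [0.4, 2.1, -0.2]
grip_width: 32.2
gripper_force: 59.9
```

```bash
python3 -c "
from look import *
plan(530,-40,145,92.5)"
```

```text
t=22.0 pos [ 423.6 -260.4  150. ] yaw 93.1 tilt 0.07 j7 0.24 | twist z 0.013 (1 rows of 0.0126) shift [0.7186 0.3863 0.0167] (7 rows of [0.1027 0.0552 0.0024])
```

move_arm --steps '[{"offset": [0.05, 0.03, 0], "twist": [0, 0, 0], "hand": 0}, {"offset": [0.09, 0.05, 0], "twist": [0, 0, 0], "hand": 0}, {"offset": [0.1, 0.055, 0], "twist": [0, 0, 0], "hand": 0}, {"offset": [0.1, 0.055, 0], "twist": [0, 0, 0], "hand": 0}, {"offset": [0.1, 0.055, 0], "twist": [0, 0, 0], "hand": 0}, {"offset": [0.1, 0.055, 0], "twist": [0, 0, 0], "hand": 0}, {"offset": [0.1, 0.05, 0], "twist": [0, 0, 0.012], "hand": 0}, {"offset": [0.08, 0.035, 0], "twist": [0, 0, 0], "hand": 0}, {"offset": [0, 0, 0], "twist": [0, 0, 0], "hand": 0}, {"offset": [0, 0, 0], "twist": [0, 0, 0], "hand": 0}]'

```text
time: 22.82
position: [529.0, -36.7, 149.7]
tcp_rot: [0.0, 0.692, 0.722, 0.0]
contact_force: [-0.2, -1.0, -0.9]
grip_width: 32.3
gripper_force: 59.9
```

```bash
python3 -c "
from look import *
plan(530,-40,13,92.5);s=env.state(); print(s['grip_width'],s['gripper_force'])"
```

```text
t=22.8 pos [529.  -36.7 149.7] yaw 92.4 tilt 0.06 j7 -0.27 | twist z -0.003 (1 rows of -0.0031) shift [-0.0111  0.0029  0.4558] (4 rows of [-0.0028  0.0007  0.114 ])
32.29525680519775 59.895885586738586
```

move_arm --steps '[{"offset": [-0.011, 0.003, 0.06], "twist": [0, 0, 0], "hand": 0}, {"offset": [0, 0, 0.11], "twist": [0, 0, 0], "hand": 0}, {"offset": [0, 0, 0.11], "twist": [0, 0, 0], "hand": 0}, {"offset": [0, 0, 0.1], "twist": [0, 0, 0], "hand": 0}, {"offset": [0, 0, 0.05], "twist": [0, 0, 0], "hand": 0}, {"offset": [0, 0, 0.02], "twist": [0, 0, 0], "hand": 0}, {"offset": [0, 0, 0.005], "twist": [0, 0, 0], "hand": 0}, {"offset": [0, 0, 0], "twist": [0, 0, 0], "hand": 0}, {"offset": [0, 0, 0], "twist": [0, 0, 0], "hand": 0}]'

```text
time: 23.57
position: [529.9, -43.1, 13.5]
tcp_rot: [0.001, 0.694, 0.72, -0.0]
contact_force: [0.2, -0.0, 0.0]
grip_width: 32.0
gripper_force: 59.9
```

move_arm --steps '[{"offset": [0, 0, 0], "twist": [0, 0, 0], "hand": 48}, {"offset": [0, 0, 0], "twist": [0, 0, 0], "hand": 48}, {"offset": [0, 0, 0], "twist": [0, 0, 0], "hand": 48}, {"offset": [0, 0, -0.05], "twist": [0, 0, 0], "hand": 48}, {"offset": [0, 0, -0.1], "twist": [0, 0, 0], "hand": 48}, {"offset": [0, 0, -0.12], "twist": [0, 0, 0], "hand": 48}, {"offset": [0, 0, -0.12], "twist": [0, 0, 0.147], "hand": 55}, {"offset": [0, 0, -0.1], "twist": [0, 0, 0.147], "hand": 55}, {"offset": [0, 0, 0], "twist": [0, 0, 0.147], "hand": 55}, {"offset": [0, 0, 0], "twist": [0, 0, 0.147], "hand": 55}, {"offset": [0, 0, 0], "twist": [0, 0, 0.147], "hand": 55}, {"offset": [0, 0, 0], "twist": [0, 0, 0.147], "hand": 55}]'

```text
time: 24.57
position: [529.6, -42.0, 160.3]
tcp_rot: [0.0, 0.898, 0.441, 0.0]
contact_force: [0.8, -0.1, 0.0]
grip_width: 55.0
gripper_force: 0.0
```

```bash
python3 -c "
from look import *
looks('now'); plan(425.8,-351,140,39)"
```

```text
now [150. 260.] [ 621.  -272.7] [42.7 41. ] 34.2
now [124. 239.] [ 526.6 -350.7] [41.1 40.5] 77.0
now [122. 214.] [ 426.9 -351. ] [54.7 33. ] 39.7
t=24.6 pos [529.6 -41.8 160.2] yaw 51.9 tilt 0.04 j7 -0.87 | twist z 0.287 (2 rows of 0.1436) shift [-0.9176  0.5832  0.0672] (9 rows of [-0.102   0.0648  0.0075])
```

move_arm --steps '[{"offset": [0, 0, 0], "twist": [0, 0, 0.1435], "hand": 55}, {"offset": [0, 0, 0], "twist": [0, 0, 0.1435], "hand": 55}, {"offset": [-0.102, 0.065, 0.0075], "twist": [0, 0, 0], "hand": 55}, {"offset": [-0.102, 0.065, 0.0075], "twist": [0, 0, 0], "hand": 55}, {"offset": [-0.102, 0.065, 0.0075], "twist": [0, 0, 0], "hand": 55}, {"offset": [-0.102, 0.065, 0.0075], "twist": [0, 0, 0], "hand": 55}, {"offset": [-0.102, 0.065, 0.0075], "twist": [0, 0, 0], "hand": 55}, {"offset": [-0.102, 0.065, 0.0075], "twist": [0, 0, 0], "hand": 55}, {"offset": [-0.102, 0.065, 0.0075], "twist": [0, 0, 0], "hand": 55}, {"offset": [-0.102, 0.065, 0.0075], "twist": [0, 0, 0], "hand": 55}, {"offset": [-0.102, 0.065, 0.0075], "twist": [0, 0, 0], "hand": 55}]'

```text
time: 25.53
position: [429.1, -354.5, 139.6]
tcp_rot: [0.0, 0.94, 0.341, 0.0]
contact_force: [0.3, -0.8, -0.1]
grip_width: 55.0
gripper_force: 0.0
```

move_arm --steps '[{"offset": [0, 0, 0], "twist": [0, 0, 0], "hand": 55}, {"offset": [0, 0, 0], "twist": [0, 0, 0], "hand": 55}]'

```text
time: 25.7
position: [428.4, -355.3, 139.3]
tcp_rot: [0.0, 0.941, 0.338, -0.0]
contact_force: [-0.2, 0.8, -0.2]
grip_width: 54.9
gripper_force: 0.0
```

```bash
python3 -c "
from look import *
looks('now'); plan(426,-351,10,39)"
```

```text
now [150. 261.] [ 621.7 -272.2] [45.4 41. ] 34.2
now [124. 239.] [ 526.6 -350.7] [41.1 40.5] 77.0
now [123. 214.] [ 427.4 -350.6] [55.9 33. ] 39.7
t=25.8 pos [ 429.6 -353.1  139.4] yaw 39.7 tilt 0.03 j7 -0.42 | twist z 0.016 (1 rows of 0.0163) shift [-0.0049 -0.0128  0.4312] (4 rows of [-0.0012 -0.0032  0.1078])
```

move_arm --steps '[{"offset": [-0.005, -0.013, 0.07], "twist": [0, 0, 0], "hand": 55}, {"offset": [0, 0, 0.11], "twist": [0, 0, 0], "hand": 55}, {"offset": [0, 0, 0.11], "twist": [0, 0, 0], "hand": 55}, {"offset": [0, 0, 0.08], "twist": [0, 0, 0], "hand": 55}, {"offset": [0, 0, 0.04], "twist": [0, 0, 0], "hand": 55}, {"offset": [0, 0, 0.018], "twist": [0, 0, 0], "hand": 55}, {"offset": [0, 0, 0], "twist": [0, 0, 0], "hand": 55}, {"offset": [0, 0, 0], "twist": [0, 0, 0], "hand": 0}, {"offset": [0, 0, 0], "twist": [0, 0, 0], "hand": 0}, {"offset": [0, 0, 0], "twist": [0, 0, 0], "hand": 0}, {"offset": [0, 0, 0], "twist": [0, 0, 0], "hand": 0}, {"offset": [0, 0, 0], "twist": [0, 0, 0], "hand": 0}]' --squeeze 60

```text
time: 26.75
position: [427.6, -351.4, 12.9]
tcp_rot: [0.001, 0.94, 0.34, 0.001]
contact_force: [0.0, 1.0, 7.9]
grip_width: 32.3
gripper_force: 60.4
```

move_arm --steps '[{"offset": [0, 0, -0.05], "twist": [0, 0, 0], "hand": 0}, {"offset": [0, 0, -0.1], "twist": [0, 0, -0.147], "hand": 0}, {"offset": [0, 0, -0.12], "twist": [0, 0, -0.147], "hand": 0}, {"offset": [0, 0, -0.12], "twist": [0, 0, -0.147], "hand": 0}, {"offset": [0, 0, -0.07], "twist": [0, 0, -0.147], "hand": 0}, {"offset": [0, 0, 0], "twist": [0, 0, -0.147], "hand": 0}, {"offset": [0, 0, 0], "twist": [0, 0, -0.147], "hand": 0}, {"offset": [0, 0, 0], "twist": [0, 0, -0.147], "hand": 0}, {"offset": [0, 0, 0], "twist": [0, 0, -0.147], "hand": 0}, {"offset": [0, 0, 0], "twist": [0, 0, 0], "hand": 0}]'

```text
time: 27.58
position: [426.1, -351.2, 149.8]
tcp_rot: [0.0, 0.689, 0.724, -0.0]
contact_force: [0.3, -0.6, -0.7]
grip_width: 32.6
gripper_force: 59.9
```

```bash
python3 -c "
from look import *
plan(590,-104,145,92.5)"
```

```text
t=27.6 pos [ 426.1 -351.2  149.8] yaw 92.8 tilt 0.06 j7 0.38 | twist z 0.008 (1 rows of 0.0076) shift [0.7994 0.5819 0.0161] (8 rows of [0.0999 0.0727 0.002 ])
```

move_arm --steps '[{"offset": [0.05, 0.04, 0], "twist": [0, 0, 0], "hand": 0}, {"offset": [0.09, 0.065, 0], "twist": [0, 0, 0], "hand": 0}, {"offset": [0.1, 0.073, 0], "twist": [0, 0, 0], "hand": 0}, {"offset": [0.1, 0.073, 0], "twist": [0, 0, 0], "hand": 0}, {"offset": [0.1, 0.073, 0], "twist": [0, 0, 0], "hand": 0}, {"offset": [0.1, 0.073, 0], "twist": [0, 0, 0], "hand": 0}, {"offset": [0.1, 0.073, 0], "twist": [0, 0, 0.008], "hand": 0}, {"offset": [0.09, 0.065, 0], "twist": [0, 0, 0], "hand": 0}, {"offset": [0.07, 0.047, 0], "twist": [0, 0, 0], "hand": 0}, {"offset": [0, 0, 0], "twist": [0, 0, 0], "hand": 0}, {"offset": [0, 0, 0], "twist": [0, 0, 0], "hand": 0}]'

```text
time: 28.5
position: [590.6, -101.0, 149.6]
tcp_rot: [0.0, 0.693, 0.721, 0.0]
contact_force: [-0.8, -1.0, -2.1]
grip_width: 32.4
gripper_force: 59.9
```

```bash
python3 -c "
from look import *
plan(590,-104,13,92.5);s=env.state(); print(s['grip_width'],s['gripper_force'])"
```

```text
t=28.5 pos [ 590.6 -101.   149.6] yaw 92.3 tilt 0.05 j7 -0.16 | twist z -0.004 (1 rows of -0.0041) shift [-0.0098 -0.0024  0.4552] (4 rows of [-0.0024 -0.0006  0.1138])
32.39767414526413 59.87756967544556
```

move_arm --steps '[{"offset": [-0.007, 0, 0.06], "twist": [0, 0, 0], "hand": 0}, {"offset": [0, 0, 0.11], "twist": [0, 0, 0], "hand": 0}, {"offset": [0, 0, 0.11], "twist": [0, 0, 0], "hand": 0}, {"offset": [0, 0, 0.1], "twist": [0, 0, 0], "hand": 0}, {"offset": [0, 0, 0.05], "twist": [0, 0, 0], "hand": 0}, {"offset": [0, 0, 0.02], "twist": [0, 0, 0], "hand": 0}, {"offset": [0, 0, 0.005], "twist": [0, 0, 0], "hand": 0}, {"offset": [0, 0, 0], "twist": [0, 0, 0], "hand": 0}, {"offset": [0, 0, 0], "twist": [0, 0, 0], "hand": 0}]'

```text
time: 29.25
position: [590.8, -106.1, 13.8]
tcp_rot: [0.001, 0.693, 0.721, 0.0]
contact_force: [0.5, 0.0, -0.8]
grip_width: 32.3
gripper_force: 59.9
```

move_arm --steps '[{"offset": [0, 0, 0], "twist": [0, 0, 0], "hand": 48}, {"offset": [0, 0, 0], "twist": [0, 0, 0], "hand": 48}, {"offset": [0, 0, 0], "twist": [0, 0, 0], "hand": 48}, {"offset": [0, 0, -0.05], "twist": [0, 0, 0], "hand": 48}, {"offset": [0, 0, -0.1], "twist": [0, 0, 0], "hand": 48}, {"offset": [0, 0, -0.12], "twist": [0, 0, 0], "hand": 48}, {"offset": [0, 0, -0.12], "twist": [0, 0, 0], "hand": 60}, {"offset": [0, 0, -0.12], "twist": [0, 0, 0], "hand": 60}, {"offset": [-0.1, 0, -0.03], "twist": [0, 0, 0], "hand": 60}, {"offset": [-0.13, 0, 0], "twist": [0, 0, 0], "hand": 60}, {"offset": [-0.13, 0, 0], "twist": [0, 0, 0], "hand": 60}, {"offset": [-0.13, 0, 0], "twist": [0, 0, 0], "hand": 60}]'

```text
time: 30.25
position: [596.0, -253.8, 176.7]
tcp_rot: [0.001, 0.693, 0.721, 0.0]
contact_force: [0.5, -0.2, -1.0]
grip_width: 60.1
gripper_force: 0.0
```

move_arm --steps '[{"offset": [-0.12, 0, 0], "twist": [0, 0, 0], "hand": 60}, {"offset": [-0.12, 0, 0], "twist": [0, 0, 0], "hand": 60}, {"offset": [-0.12, 0, 0], "twist": [0, 0, 0], "hand": 60}, {"offset": [-0.12, 0, 0], "twist": [0, 0, 0], "hand": 60}, {"offset": [0, 0, 0], "twist": [0, 0, 0], "hand": 60}]'

```text
time: 30.67
position: [598.7, -406.5, 175.4]
tcp_rot: [0.002, 0.696, 0.718, -0.002]
contact_force: [-1.7, -1.5, -0.3]
grip_width: 59.9
gripper_force: 0.0
```

Run:
```python
from look import *
look(); plan(710,-14,150,92.5)
im=cv2.imread("last.png")
g=np.clip(im[100:250,130:450].astype(float)*1.6,0,255).astype(np.uint8)
cv2.imwrite("pics/t3.png",cv2.resize(g,None,fx=2.5,fy=2.5,interpolation=cv2.INTER_CUBIC))
```

```text
L [195.8 211.6] (433.3, 254.8) 48.7 43.3 54.6 0.77
L [159.5 211.3] (431.8, 357.1) 46.4 43.9 -13.5 0.77
R [410.6 185. ] (524.5, -351.3) 47.4 43.3 40.5 0.76
R [381.6 152.3] (619.2, -272.9) 45.8 44.1 -24.8 0.76
Box [302.5 180.9] (529.3, -45.4) 59.0 36.7 -87.5 0.92
Box [261.4 162.5] (580.7, 73.2) 57.9 35.8 -88.6 0.95
Box [324.2 160.9] (589.9, -107.8) 57.6 35.7 -88.3 0.93
Box [297.1 155.1] (605.5, -29.3) 58.5 36.6 22.9 0.92
t=30.7 pos [ 599.6 -401.9  175.3] yaw 91.9 tilt 0.17 j7 0.32 | twist z -0.014 (1 rows of -0.0140) shift [1.2757 0.4239 0.0843] (11 rows of [0.116  0.0385 0.0077])
```

View pics/t3.png

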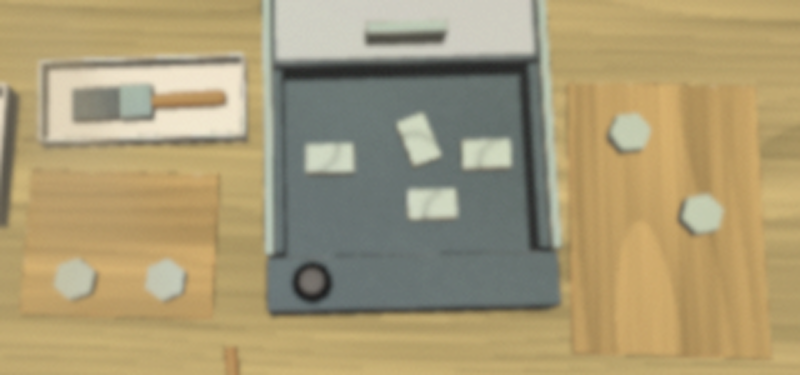

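The four rectangles lie flat and apart at (330,158), (418,138), (486,153) and (432,203). The sample hasn't moved and the hexagons are still on the boards. Now I shut the guard.

move_arm --steps '[{"offset": [0.106, 0.035, 0], "twist": [0, 0, -0.014], "hand": 60}, {"offset": [0.106, 0.035, 0], "twist": [0, 0, 0], "hand": 60}, {"offset": [0.106, 0.035, 0], "twist": [0, 0, 0], "hand": 60}, {"offset": [0.106, 0.035, 0], "twist": [0, 0, 0], "hand": 60}, {"offset": [0.106, 0.035, 0], "twist": [0, 0, 0], "hand": 60}, {"offset": [0.106, 0.035, 0], "twist": [0, 0, 0], "hand": 60}, {"offset": [0.106, 0.035, 0], "twist": [0, 0, 0], "hand": 60}, {"offset": [0.106, 0.035, 0], "twist": [0, 0, 0], "hand": 60}, {"offset": [0.106, 0.035, 0], "twist": [0, 0, 0], "hand": 60}, {"offset": [0.106, 0.035, 0], "twist": [0, 0, 0], "hand": 60}, {"offset": [0.106, 0.035, 0], "twist": [0, 0, 0], "hand": 60}, {"offset": [0.106, 0.035, 0], "twist": [0, 0, 0], "hand": 60}]'

```text
time: 31.72
position: [708.0, -5.4, 175.9]
tcp_rot: [-0.0, 0.688, 0.725, 0.0]
contact_force: [0.1, 0.2, -0.1]
grip_width: 60.3
gripper_force: 0.0
```

move_arm --steps '[{"offset": [0, 0, 0], "twist": [0, 0, 0], "hand": 60}, {"offset": [0, 0, 0], "twist": [0, 0, 0], "hand": 60}]'

```text
time: 31.88
position: [708.0, -3.2, 175.8]
tcp_rot: [-0.001, 0.686, 0.727, 0.001]
contact_force: [-0.2, -0.3, -0.6]
grip_width: 60.2
gripper_force: 0.0
```

```bash
python3 -c "
from look import *
plan(710,-14,80,92.5)"
```

```text
t=31.9 pos [708.   -3.2 175.8] yaw 93.3 tilt 0.15 j7 -0.25 | twist z 0.018 (1 rows of 0.0177) shift [-0.0362  0.0051  0.3193] (3 rows of [-0.0121  0.0017  0.1064])
```

move_arm --steps '[{"offset": [-0.03, 0.006, 0.05], "twist": [0, 0, 0.018], "hand": 60}, {"offset": [0, 0, 0.1], "twist": [0, 0, 0], "hand": 60}, {"offset": [0, 0, 0.1], "twist": [0, 0, 0], "hand": 60}, {"offset": [0, 0, 0.05], "twist": [0, 0, 0], "hand": 60}, {"offset": [0, 0, 0.019], "twist": [0, 0, 0], "hand": 60}, {"offset": [0, 0, 0], "twist": [0, 0, 0], "hand": 60}, {"offset": [0, 0, 0], "twist": [0, 0, 0], "hand": 0}, {"offset": [0, 0, 0], "twist": [0, 0, 0], "hand": 0}, {"offset": [0, 0, 0], "twist": [0, 0, 0], "hand": 0}, {"offset": [0, 0, 0], "twist": [0, 0, 0], "hand": 0}, {"offset": [0, 0, 0], "twist": [0, 0, 0], "hand": 0}, {"offset": [0, 0, 0], "twist": [0, 0, 0], "hand": 0}]' --squeeze 30

```text
time: 32.88
position: [710.6, -17.5, 80.5]
tcp_rot: [0.0, 0.694, 0.72, -0.0]
contact_force: [-4.2, -0.1, 6.2]
grip_width: 13.7
gripper_force: 30.5
```

move_arm --steps '[{"offset": [0, -0.03, 0], "twist": [0, 0, 0], "hand": 0}, {"offset": [0, -0.05, 0], "twist": [0, 0, 0], "hand": 0}, {"offset": [0, -0.07, 0], "twist": [0, 0, 0], "hand": 0}, {"offset": [0, -0.08, 0], "twist": [0, 0, 0], "hand": 0}, {"offset": [0, -0.08, 0], "twist": [0, 0, 0], "hand": 0}, {"offset": [0, -0.08, 0], "twist": [0, 0, 0], "hand": 0}, {"offset": [0, -0.08, 0], "twist": [0, 0, 0], "hand": 0}, {"offset": [0, -0.08, 0], "twist": [0, 0, 0], "hand": 0}, {"offset": [0, -0.06, 0], "twist": [0, 0, 0], "hand": 0}, {"offset": [0, -0.04, 0], "twist": [0, 0, 0], "hand": 0}, {"offset": [0, -0.02, 0], "twist": [0, 0, 0], "hand": 0}, {"offset": [0, 0, 0], "twist": [0, 0, 0], "hand": 0}]'

```text
time: 33.88
position: [509.7, -27.2, 80.4]
tcp_rot: [0.002, 0.694, 0.72, -0.001]
contact_force: [-1.6, -6.1, 7.6]
grip_width: 13.3
gripper_force: 32.3
```

move_arm --steps '[{"offset": [0, -0.01, 0], "twist": [0, 0, 0], "hand": 0}, {"offset": [0, -0.01, 0], "twist": [0, 0, 0], "hand": 0}, {"offset": [0, -0.01, 0], "twist": [0, 0, 0], "hand": 0}, {"offset": [0, -0.01, 0], "twist": [0, 0, 0], "hand": 0}, {"offset": [0, 0, 0], "twist": [0, 0, 0], "hand": 0}]'

```text
time: 34.3
position: [499.4, -27.8, 80.4]
tcp_rot: [0.002, 0.694, 0.72, -0.0]
contact_force: [0.9, -7.3, 5.5]
grip_width: 13.2
gripper_force: 32.2
```

Expected stop at x≈490.5; I continue in small nudges.

move_arm --steps '[{"offset": [0, -0.01, 0], "twist": [0, 0, 0], "hand": 0}, {"offset": [0, -0.01, 0], "twist": [0, 0, 0], "hand": 0}, {"offset": [0, -0.01, 0], "twist": [0, 0, 0], "hand": 0}, {"offset": [0, -0.01, 0], "twist": [0, 0, 0], "hand": 0}, {"offset": [0, 0, 0], "twist": [0, 0, 0], "hand": 0}]'

```text
time: 34.72
position: [490.8, -28.1, 80.5]
tcp_rot: [0.004, 0.694, 0.72, 0.003]
contact_force: [13.1, -7.3, -8.6]
grip_width: 13.2
gripper_force: 32.0
```

move_arm --steps '[{"offset": [0, -0.01, 0], "twist": [0, 0, 0], "hand": 0}, {"offset": [0, -0.01, 0], "twist": [0, 0, 0], "hand": 0}, {"offset": [0, 0, 0], "twist": [0, 0, 0], "hand": 0}]'

```text
time: 34.97
position: [490.9, -28.1, 80.7]
tcp_rot: [0.007, 0.694, 0.719, 0.008]
contact_force: [31.0, -7.5, -34.6]
grip_width: 13.7
gripper_force: 35.6
```

Stopped 219.6 mm from open, so the guard is shut. I release and move to the button.

move_arm --steps '[{"offset": [0, 0.012, 0], "twist": [0, 0, 0], "hand": 0}, {"offset": [0, 0.014, 0], "twist": [0, 0, 0], "hand": 0}, {"offset": [0, 0, 0], "twist": [0, 0, 0], "hand": 45}, {"offset": [0, 0, 0], "twist": [0, 0, 0], "hand": 45}, {"offset": [0, 0, 0], "twist": [0, 0, 0], "hand": 45}, {"offset": [0, 0, -0.05], "twist": [0, 0, 0], "hand": 45}, {"offset": [0, 0, -0.1], "twist": [0, 0, 0], "hand": 45}, {"offset": [0, 0, -0.12], "twist": [0, 0, 0], "hand": 0}, {"offset": [0, 0, -0.03], "twist": [0, 0, 0], "hand": 0}, {"offset": [0, 0, 0], "twist": [0, 0, 0], "hand": 0}, {"offset": [0, 0, 0], "twist": [0, 0, 0], "hand": 0}]'

```text
time: 35.88
position: [487.4, -25.7, 169.0]
tcp_rot: [0.0, 0.694, 0.72, 0.0]
contact_force: [-0.1, -0.2, -1.0]
grip_width: 0.1
gripper_force: 0.0
```

Run:
```python
from look import *
plan(428,88,130,92.5)
im=env.snapshot("scene")[:,:,::-1]
cv2.imwrite("pics/s3.png",cv2.resize(im[150:350,150:400],None,fx=2.5,fy=2.5,interpolation=cv2.INTER_CUBIC))
for p in ([428,88,82],): print(proj("scene",p),(proj("scene",p)-[150,150])*2.5, proj("top",p))
```

```text
t=35.9 pos [487.4 -25.7 169. ] yaw 92.1 tilt 0.05 j7 -0.28 | twist z -0.009 (1 rows of -0.0085) shift [ 0.3873 -0.1812  0.1299] (4 rows of [ 0.0968 -0.0453  0.0325])
[[248.07506898 180.43183784]] [[245.18767244  76.0795946 ]] [[254.38070075 212.23156194]]
```

View pics/s3.png

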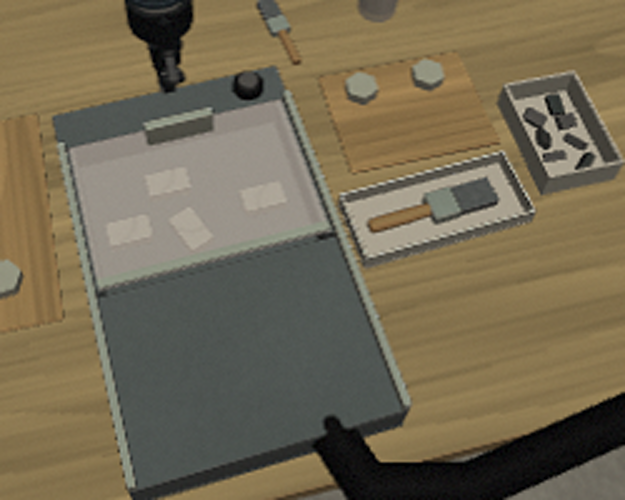

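The guard is shut over the four tiles. The button shows at (248,82), which agrees with the projected (245,76).

move_arm --steps '[{"offset": [0.097, -0.045, 0.02], "twist": [0, 0, 0], "hand": 0}, {"offset": [0.097, -0.045, 0.03], "twist": [0, 0, 0], "hand": 0}, {"offset": [0.097, -0.045, 0.04], "twist": [0, 0, 0], "hand": 0}, {"offset": [0.097, -0.045, 0.04], "twist": [0, 0, 0], "hand": 0}, {"offset": [0, 0, 0], "twist": [0, 0, 0], "hand": 0}, {"offset": [0, 0, 0], "twist": [0, 0, 0], "hand": 0}, {"offset": [0, 0, 0], "twist": [0, 0, 0], "hand": 0}]'

```text
time: 36.52
position: [428.7, 88.2, 129.0]
tcp_rot: [-0.001, 0.694, 0.72, -0.001]
contact_force: [-0.4, -0.4, -1.0]
grip_width: -0.2
gripper_force: 0.0
```

```bash
python3 -c "
from look import *
plan(428,88,85,92.5)"
```

```text
t=36.5 pos [428.7  88.2 129. ] yaw 92.1 tilt 0.12 j7 -0.60 | twist z -0.008 (1 rows of -0.0082) shift [-0.0005 -0.0024  0.1468] (2 rows of [-0.0002 -0.0012  0.0734])
```

move_arm --steps '[{"offset": [0, 0, 0.09], "twist": [0, 0, 0], "hand": 0}, {"offset": [0, 0, 0.05], "twist": [0, 0, 0], "hand": 0}, {"offset": [0, 0, 0.015], "twist": [0, 0, 0], "hand": 0}, {"offset": [0, 0, 0.01], "twist": [0, 0, 0], "hand": 0}, {"offset": [0, 0, 0.01], "twist": [0, 0, 0], "hand": 0}, {"offset": [0, 0, 0], "twist": [0, 0, 0], "hand": 0}, {"offset": [0, 0, 0], "twist": [0, 0, 0], "hand": 0}]'

```text
time: 37.1
position: [429.6, 88.0, 77.9]
tcp_rot: [0.0, 0.694, 0.72, -0.0]
contact_force: [-1.9, -1.4, 4.1]
grip_width: -0.4
gripper_force: 1.9
```

move_arm --steps '[{"offset": [0, 0, 0.01], "twist": [0, 0, 0], "hand": 0}, {"offset": [0, 0, 0.006], "twist": [0, 0, 0], "hand": 0}, {"offset": [0, 0, 0], "twist": [0, 0, 0], "hand": 0}, {"offset": [0, 0, 0], "twist": [0, 0, 0], "hand": 0}]'

```text
time: 37.43
position: [430.2, 88.3, 75.4]
tcp_rot: [0.002, 0.694, 0.72, -0.0]
contact_force: [-10.4, -5.1, 43.8]
grip_width: -0.0
gripper_force: 21.7
```

Bottomed out, so it's fully pressed. I lift away.

move_arm --steps '[{"offset": [0, 0, -0.02], "twist": [0, 0, 0], "hand": 0}, {"offset": [0, 0, -0.06], "twist": [0, 0, 0], "hand": 0}, {"offset": [0, 0, -0.12], "twist": [0, 0, 0], "hand": 0}, {"offset": [0, 0, -0.12], "twist": [0, 0, 0], "hand": 0}, {"offset": [0, 0, -0.12], "twist": [0, 0, 0], "hand": 0}, {"offset": [0, 0, 0], "twist": [0, 0, 0], "hand": 0}, {"offset": [0, 0, 0], "twist": [0, 0, 0], "hand": 0}]'

```text
time: 38.02
position: [431.4, 89.2, 206.9]
tcp_rot: [0.002, 0.694, 0.72, 0.003]
contact_force: [0.6, -0.2, -0.7]
grip_width: -0.0
gripper_force: 0.0
```

Run:
```python
from look import *
im=env.snapshot("scene")[:,:,::-1]
cv2.imwrite("pics/s4.png",cv2.resize(im[60:350,60:430],None,fx=2,fy=2,interpolation=cv2.INTER_CUBIC))
plan(430,88,200)
```

```text
t=38.1 pos [430.1  88.8 205.4] yaw 92.1 tilt 0.16 j7 -0.49 | twist z 0.000 (0 rows of 0.0000) shift [-0.0025 -0.0004  0.0179] (1 rows of [-0.0025 -0.0004  0.0179])
```

View pics/s4.png

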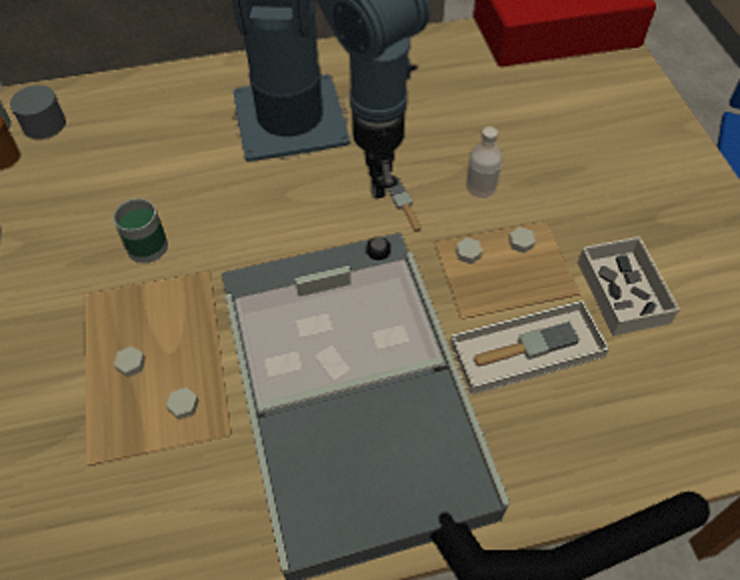

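Everything is in place: guard shut over four rectangles, hexagons on the boards, brush in the tray, and tin (142,230), bottle (485,165) and tub (627,285) undisturbed.

```bash
python3 -c "
from rig import env
print(env.job_done())"
```

```text
the job is handed in; nothing more can be done
None
```

I handed the job in at about 38 s. The sample was a rectangle, so all three rectangles from the boards lie flat beside it under the shut guard. The brush is in the white tray, the start button was pressed once and released, and the hexagons, tin, tub and bottle stayed put; the hand-in call returned no verdict.

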